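Press a pivot pin home with the bench press

ROBOT

A 6-joint arm with a two-finger parallel gripper is mounted at the origin on the work surface. World frame = base frame: x ahead of the robot, y to its left, z up, the work surface at z = 0. Lengths are in m, angles in rad, forces in N, time in s.
With the tool pointing down it reaches from about 0.275 to 0.825 m from the base axis. Payload 4.9 kg.
Tool frame: the origin (TCP) lies midway between the tips of the shut fingers; the grasp point (between the pads) lies 19 mm behind it; z points along the fingers, y is the direction in which the jaws open and shut (so a half turn about z gives the same grasp; the last joint's range is limited). The gripper opens to 85 mm and grips with 20 to 120 N. Pads are 22 mm wide; open, the fingers measure 114 mm over their backs; the gripper's body (76 mm by 85 mm) begins 54 mm behind the grasp point. The pads swing forward as they close: fully open they stand 13 mm farther back than shut.
Start: joints at [1.057, 0.326, -0.193, 1.052, 0, 1.437], TCP at [0.204, 0.511, 0.231] pointing down, gripper open.
Joint ranges: [-2.65, 2.65], [-0.97, 1.79], [-1.3, 1.35], [-1.93, 2.1], [-1.47, 1.37], [-3.14, 3.14]. Speed limits (rad/s): [2.57, 2.57, 3.14, 3.14, 3.14, 3.14].

INTERFACE

Orientations are given as a unit quaternion [w, x, y, z].
In Python, from plant import robot gives the robot as it stands.
- The arm moves only by the tool jog_arm, never from a script. Its argument "motion" is a list of rows, each an object with "delta_pos": the shift along the tool's x, y, z in units of 0.5 m (1.0 is 0.5 m), a list of three; "delta_rot": the turn, a rotation vector about the tool's x, y, z in units of 60 degrees (1.0 is 60 degrees), a list of three; "gripper": the opening in per cent of the stroke, from 0 (shut) to 100 (fully open). In form: [{"delta_pos": [x, y, z], "delta_rot": [rx, ry, rz], "gripper": gripper}, ...]. A call has 1 to 12 rows; each row shifts and turns the pose as measured when the row begins, along the tool's axes as they then stand; what a row does not reach is not made up. A row lasts 1/8 s, in which the tool goes at most 62.5 mm and 10.7 degrees, less where a joint would pass 70% of its speed; a pose out of reach is approached as far as the arm can. A call with a number of a shift or a turn outside -1 to 1 is refused whole. A call with a gripper value outside its range is refused whole. The fingers move at their own pace and stop on an object; the grip force is fixed at half the most. Time passes only in rows, so rows that do not move let the fingers close. It gives the time, the measured TCP pose, the force and the opening at its end, in the units of the state.
- robot.read_state(): the state, without advancing time (a new reading comes with each control period).
- robot.snapshot(name): name is "scene" or "top"; returns the picture (420x560x3 uint8, red, green, blue); there is no depth.
- robot.get_calibration(name): a dict with "fx", "fy", "cx", "cy" (pixels), "rvec" (rotation vector, rad) and "tvec" (3), from world to camera coordinates, as OpenCV has them. Camera axes: x right, y down, z forward; pixel columns grow to the right and rows downward; lengths in m; the calibration is good to about 2 mm. A picture is of the moment at which its call begins. get_calibration takes no time and is no camera call.
- robot.sign_off(): hands the job in, once; it reports no verdict.
Trained networks look in the newest picture that a camera, given by its name, has taken for a name from the list of things; names that differ only in an ending like _2 or _b are one class to them, and where a whole thing is asked for, a point or a joint stands for the part that bears it (a point fixed in the world has none). Each returns a list of dicts, best first, with "confidence" (0 to 1); they miss things now and then, are a little off and sometimes report something else, mostly with a low value. They report only what shows in the picture. A call takes as long as a camera call. They do not tell look-alikes from the thing itself.
- robot.boxes_of(name, camera): "centre" ([x, y, z] in m, in the coordinates of the camera as it stood for that picture, good to about 4 mm: the middle of the surface that is visible of it).
- robot.tip_of(name, camera): "centre" ([x, y, z] in m, in the coordinates of the camera as it stood for that picture, good to about 4 mm: a listed point, or the origin of a listed thing).
The state is a dict: "time_s": time; "qpos": joint angles; "qvel": joint speeds; "joint_torque": joint torques, N m; "ee_pos": TCP position; "tcp_rot": TCP orientation; "force": force on the tool from outside, world axes, zero at the start; "torque": the same for the moment, N m; "finger_gap": finger opening in m.
Only numpy, scipy, OpenCV 4.12 (cv2) and the standard library are available. Lean on these libraries where they do the work, as an engineer would, in place of code of your own. Each camera call takes 0.05 s, during which the arm holds its last target.

TASK

Lay the steel link with the pin standing proud flat on the bed of the bench press, its pin centred under the ram. Pull the sprung lever down to its stop so that the pin is pressed home into the eye, then ease the lever back up slowly, without letting it fly up, until it is fully home. Leave the pressed link lying in the press, and leave the other things on the bench alone.

Things in the scene. Friction and masses are not known exactly. Their poses are not given: they have to be found in the camera images.
- press: Green C-frame bench press, bolted down, about 220 x 155 mm and 250 mm high. Origin on the bench top, straight below the ram's axis. x points from the ram to the rear column, z up, y left. The column is 75 mm wide in y and begins at x = +95 mm. The lever swings on the -y side; the bed is open to the front and to both sides.
- bed (a point): Point on the flat top of the press's bed, on the ram's axis, 50 mm above the bench. The bed is a dark steel block reaching from here x = -45 to +45 mm and y = -50 to +105 mm (press axes). The +y side is free for a long part: the tail of the link may overhang that end of the bed.
- head (a point): Point in the underside of the press's head, on the ram's axis, 145 mm above the bench. The head reaches from here x = -45 to +145 mm and y = -43 to +43 mm (press axes), up to 250 mm above the bench. The lever's hub stands out in front of it to x = -73 mm.
- ram_foot (a point): Centre of the underside of the ram's round foot, 30 mm in diameter, on the press's axis; 110 mm above the bench (60 mm above the bed) with the lever home. It goes straight down 43 mm per rad of lever, to 17 mm above the bed at the lever's lower stop. Axes as the press.
- lever_grip (a point): Middle of the lever's black round grip, 20 mm thick, 95 mm long, lying level along the press's x axis (its own x) at the front of the lever's end, 200 mm from the pivot. Home: 303 mm above the bench, 165 mm from the ram to -y, 117 mm in front of it. At the stop: 112 mm up, 184 mm to -y. It is fixed to the lever, so it turns inside a gripper that keeps its orientation.
- lever_pivot (a point): Point on the lever's pivot axis, level with the middle of the grip along the press's x axis, 190 mm above the bench. The lever turns about the press's x axis through this point.
- press_lever (a joint): Lever angle, rad: 0 = fully home (up), grows as the grip is pulled down, positive about the press's +x axis, 1.0 = the lower stop; with the link loaded it goes hard at about 0.97, when the pin is home. A spring returns it: about 2 to 3 N at the grip near home, 7 N near the stop, and some 6 N more while the pin is being pressed. Let go from low down, it flies up.
- link_grip (a point): Place to hold the loose steel link with the proud pin: mid width and thickness of its flat bar (22 mm wide, 10 mm thick), 130 mm from the centre of its eye, 70 mm from its tail end. The eye is round, 34 mm in diameter, 18 mm high; undersides flush. x points from eye to tail, z up. It weighs about 0.37 kg, balances some 50 mm from here towards the eye, and lies flat at the start.
- pin_top (a point): Centre of the top of the dark steel pin, 12 mm in diameter, which stands about 8.5 to 10.5 mm proud of the middle of the link's eye at the start (28.5 mm above the link's underside at most). Axes as the link.
- link_pin (a joint): How far the pin has been pressed into the eye, m: 0 to 0.0015 at the start, 0.010 = home, top level with the eye (within 0.5 mm), where it stops. It is a tight fit: about 30 N to move it.
- finished_link: Bystander: a like link whose pin is already flush, 217 mm long, lying on the bench. Origin on its underside, midway between the eye's centre and the tail end.
- paint_tin: Bystander: plain metal tin, 84 mm in diameter and 100 mm high, standing. Origin at the centre of its underside.
- hammer: Bystander: hammer lying on the bench. Origin at its underside.
There are look-alikes about, which are no part of the job. Leave any blue look-alike of the part that bears link_grip alone.

How it is judged:
On the way, in this order (a step that is already met when the one before it is completed fails the run):
1. the link lies flat on the press's bed with its pin, still proud, under the ram (within 9 mm of its axis), the lever up (horizontal distance between pin_top and ram_foot below 0.009 m and z of link_grip in the frame of press between 0.051 and 0.059 m and angle between link_grip's own z axis and vertical below 0.06 rad and value of joint link_pin below 0.004 m and value of joint press_lever below 0.1 rad), for 0.2 s.
2. the lever is pulled down to its stop (over 0.9 rad) with the pin pressed home under the ram (value of joint press_lever above 0.9 rad and value of joint link_pin above 0.008 m and horizontal distance between pin_top and ram_foot below 0.012 m), for 0.1 s.
At the end, for the whole second after the job is handed in: The lever is home (under 0.05 rad), the pin is pressed at least 8 of its 10 mm, and the link lies flat on the press's bed (tilt under 0.06 rad, height within 4 mm) with its pin within 15 mm of the ram's axis (value of joint press_lever below 0.05 rad and value of joint link_pin above 0.008 m and horizontal distance between pin_top and ram_foot below 0.015 m and z of link_grip in the frame of press between 0.051 and 0.059 m and angle between link_grip's own z axis and vertical below 0.06 rad); the robot touches nothing.
It fails at once if the lever flies up: it returns faster than 1.6 rad/s (0.32 m/s at the grip) (velocity of joint press_lever below -1.6 rad/s).
It fails at once if a bystander is moved by more than 30 mm (distance of any of finished_link, paint_tin, hammer from where it was at the start of the episode above 0.03 m).
It also fails if it takes over 72 s, if anything falls off the work surface, if the arm or the gripper's body presses on something with over 40 N, if the wrist force passes 120 N, or if a joint passes its speed limit or range.

## Working session

There is one attempt and no reset: what is moved stays moved. The work goes in short steps, Python scripts to look and compute and a tool call to move; the robot and the scene stay as the last step left them, time stands still between calls to the robot, and variables do not carry over. Pictures are saved under pics/ and viewed, and the job is handed in when it is done.

Besides the shell and the picture viewer there is one more tool, called after ">>>" by a JSON object that holds its "api" and its "payload". jog_arm: Moves the arm, as the interface text tells. Shifts and turns lie within -1 to 1; 1 stands for 0.5 m of shift or 60 degrees of turn. Its arguments: {"type":"object","properties":{"motion":{"type":"array"}},"required":["motion"]}

```bash
ls; mkdir -p pics
cat > h.py <<'E'
import numpy as np,cv2
from scipy.spatial.transform import Rotation as R
from plant import robot
def cam(name):
    c=robot.get_calibration(name); Rm=cv2.Rodrigues(np.array(c['rvec'],float))[0]; t=np.array(c['tvec'],float).ravel()
    K=np.array([[c['fx'],0,c['cx']],[0,c['fy'],c['cy']],[0,0,1]]); return K,Rm,t
def c2w(name,p):
    K,Rm,t=cam(name); return Rm.T@(np.array(p)-t)
def proj(name,P):
    K,Rm,t=cam(name); q=K@(Rm@np.array(P)+t); return q[:2]/q[2]
def ray(name,u,v,z):
    K,Rm,t=cam(name); d=Rm.T@np.linalg.inv(K)@np.array([u,v,1.]); o=-Rm.T@t; return o+d*(z-o[2])/d[2]
def snap(name,f):
    im=robot.snapshot(name); cv2.imwrite('pics/'+f,im[:,:,::-1]); return im
def st():
    s=robot.read_state(); print({k:np.round(s[k],4).tolist() for k in ['time_s','qpos','ee_pos','tcp_rot','force','finger_gap']}); return s
E
python3 - <<'E'
from h import *
s=st()
snap('scene','s0.png');snap('top','t0.png')
for c in ['scene','top']:
    K,Rm,t=cam(c);print(c,'pos',-Rm.T@t)
    for n in ['press','bed','ram_foot','lever_grip','lever_pivot','link_grip','pin_top','finished_link','paint_tin','hammer']:
        for d in robot.tip_of(n,c)[:3]: 
            w=c2w(c,d['centre']);print(c,n,round(d['confidence'],2),w.round(3),proj(c,w).round())
print(robot.read_state()['time_s'])
E
```

```text
pics
{'time_s': 0.0, 'qpos': [1.0568, 0.3269, -0.1936, 1.052, -0.0, 1.4366], 'ee_pos': [0.2036, 0.5103, 0.2305], 'tcp_rot': [-0.0003, 0.1887, 0.982, -0.0008], 'force': [-0.4029, 0.0992, 0.9556], 'finger_gap': 0.0852}
scene pos [ 1.06928005 -0.49667762  0.91175898]
scene press 0.83 [0.627 0.048 0.002] [305. 259.]
scene bed 0.86 [0.63  0.046 0.049] [307. 249.]
scene lever_grip 0.69 [ 0.487 -0.094  0.306] [229. 179.]
scene link_grip 0.9 [ 0.418 -0.07   0.006] [229. 239.]
scene link_grip 0.56 [0.399 0.184 0.006] [284. 197.]
scene link_grip 0.46 [0.319 0.382 0.007] [307. 161.]
scene pin_top 0.64 [ 0.63   0.409 -0.   ] [379. 201.]
scene finished_link 0.98 [0.629 0.408 0.001] [379. 201.]
scene paint_tin 0.82 [ 0.728 -0.265 -0.001] [246. 355.]
scene paint_tin 0.22 [ 0.627  0.045 -0.001] [304. 260.]
scene hammer 0.9 [ 0.604 -0.448 -0.001] [152. 370.]
top pos [0.38097515 0.00889323 1.58621276]
top press 0.91 [ 0.63   0.047 -0.001] [254. 192.]
top bed 0.56 [0.629 0.048 0.047] [253. 190.]
top lever_grip 0.74 [ 0.629  0.047 -0.001] [254. 192.]
top lever_grip 0.7 [ 0.487 -0.101  0.303] [308. 226.]
top lever_pivot 0.88 [0.513 0.064 0.189] [247. 222.]
top link_grip 0.65 [0.321 0.38  0.004] [150. 291.]
top link_grip 0.58 [ 0.416 -0.07   0.004] [292. 257.]
top link_grip 0.57 [0.395 0.187 0.004] [211. 265.]
top finished_link 0.74 [0.627 0.411 0.001] [141. 195.]
top paint_tin 0.69 [ 0.726 -0.264  0.003] [348. 160.]
top hammer 0.78 [ 0.603 -0.45  -0.003] [406. 197.]
top hammer 0.24 [0.626 0.407 0.001] [142. 195.]
1.1
```

Run:
```python
import cv2
for n,r in (('s0',(100,420,120,480)),('t0',(100,350,80,450))):
    a=cv2.imread(f'pics/{n}.png'); y0,y1,x0,x1=r; c=cv2.resize(a[y0:y1,x0:x1],None,fx=2,fy=2,interpolation=cv2.INTER_CUBIC); print(c.shape); cv2.imwrite(f'pics/{n}c.png',c[:600,:800])
```

```text
(640, 720, 3)
(500, 740, 3)
```

View pics/s0c.png

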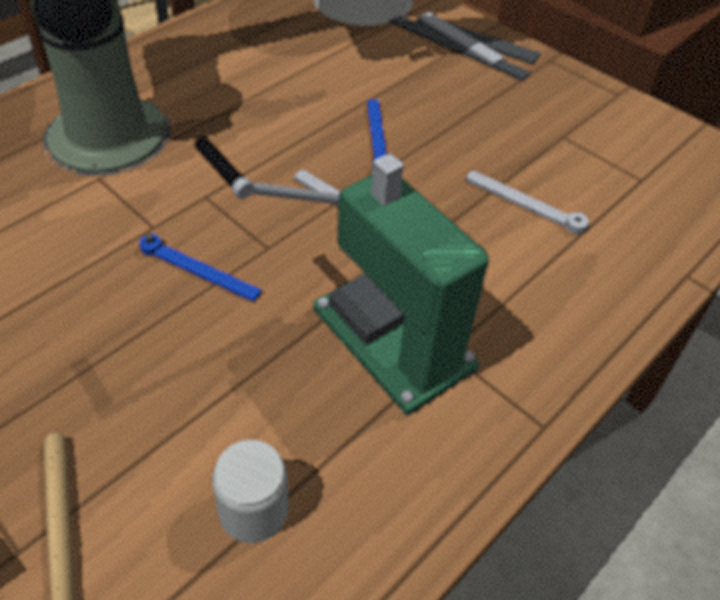

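View pics/t0c.png

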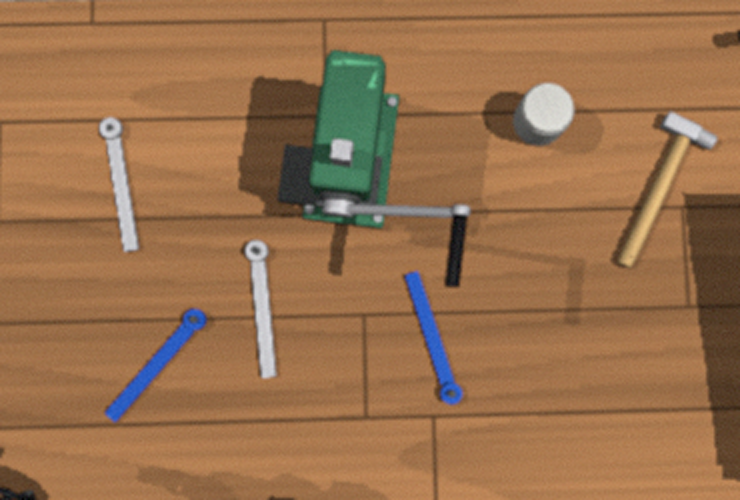

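Run:
```python
from h import *
a=cv2.imread('pics/t0.png')
A=cv2.resize(a[210:240,190:225],None,fx=11,fy=11,interpolation=cv2.INTER_CUBIC)
B=cv2.resize(a[148:178,118:153],None,fx=11,fy=11,interpolation=cv2.INTER_CUBIC)
cv2.imwrite('pics/eyes.png',np.hstack([A,B]))
# segment silver link
hsv=cv2.cvtColor(a,cv2.COLOR_BGR2HSV); m=((hsv[...,1]<60)&(hsv[...,2]>120)).astype(np.uint8)
m2=np.zeros_like(m); m2[212:295,195:225]=m[212:295,195:225]
ys,xs=np.nonzero(m2); print(len(xs),xs.min(),xs.max(),ys.min(),ys.max())
W=np.array([ray('top',x,y,0.010) for x,y in zip(xs,ys)])
# bar only: 
k=ys>236; P=W[k][:,:2]; c=P.mean(0); u=np.linalg.svd(P-c)[2][0]; u*=-np.sign(u[0]); print('bar dir eye->tail',u,np.degrees(np.arctan2(u[1],u[0])))
s=(W[:,:2]-c)@u; print('ends',np.percentile(s,[0,.5,99.5,100])); 
for q in (np.percentile(s,0.3),np.percentile(s,99.7)): print(c+u*q)
tail=c+u*np.percentile(s,99.7); print('grip est',tail-u*.07,'eye',tail-u*.2)
# eye centroid ring
k=ys<232; print('eye px',xs[k].min(),xs[k].max(),ys[k].min(),ys[k].max(),[ray('top',(xs[k].min()+xs[k].max())/2,(ys[k].min()+ys[k].max())/2,.018)])
```

```text
561 203 217 220 288
bar dir eye->tail [-0.99652574 -0.08328536] -175.22256668273815
ends [-0.13596782 -0.13501988  0.08060672  0.08156999]
[0.54019619 0.19578615]
[0.3245569  0.17776394]
grip est [0.3943137  0.18359391] eye [0.52386205 0.19442101]
eye px 203 213 220 231 [array([0.52151052, 0.19380104, 0.018     ])]
```

View pics/eyes.png

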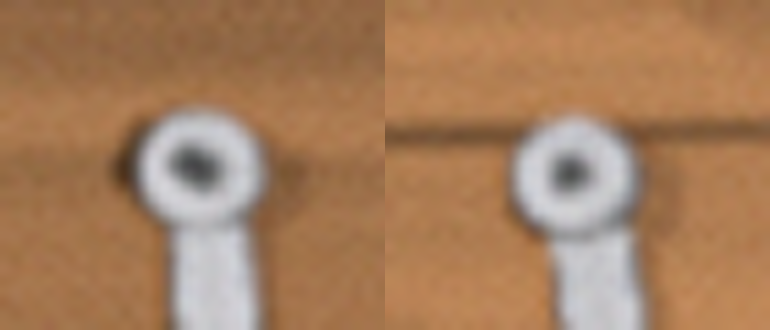

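>>> {"api": "jog_arm", "payload": {"motion": [{"delta_pos": [0,0,0.05],"delta_rot": [0,0,-0.15],"gripper": 100},{"delta_pos": [0,0,0.05],"delta_rot": [0,0,-0.15],"gripper": 100},{"delta_pos": [0,0,0.05],"delta_rot": [0,0,-0.15],"gripper": 100}]}}

```text
time_s: 1.48
ee_pos: [0.2051, 0.513, 0.1569]
tcp_rot: [0.002, -0.053, 0.999, 0.003]
force: [-0.2, -0.4, -0.2]
finger_gap: 0.0853
```

```bash
cat >> h.py <<'E'
def plan(T,yawy=None,rv=None):
    s=robot.read_state(); q=s['tcp_rot']; Rm=R.from_quat([q[1],q[2],q[3],q[0]]); M=Rm.as_matrix()
    d=np.array(T)-s['ee_pos']; print('t',round(s['time_s'],2),'pos',np.round(s['ee_pos'],4),'gap',round(s['finger_gap'],4),'F',np.round(s['force'],1),'q6',round(s['qpos'][5],2))
    print('yaw_y',np.degrees(np.arctan2(M[1,1],M[0,1])).round(2),'z',M[:,2].round(4))
    print('dpos world mm',(d*1e3).round(1),' tool units',(M.T@d/0.5).round(4))
    if yawy is not None:
        a=np.radians(yawy); y=np.array([np.cos(a),np.sin(a),0]); z=np.array([0,0,-1.]); x=np.cross(y,z)
        G=np.stack([x,y,z],1); rv=R.from_matrix(M.T@G).as_rotvec(); print('rot units',(np.degrees(rv)/60).round(4),' dpos units in final frame',(G.T@d/.5).round(4))
E
python3 -c "
from h import *
plan([.3945,.1845,.08],94.8)"
```

```text
t 1.48 pos [0.2051 0.513  0.1569] gap 0.0853 F [-0.2 -0.4 -0.2] q6 0.95
yaw_y 96.1 z [ 0.003   0.0054 -1.    ]
dpos world mm [ 189.4 -328.5  -76.9]  tool units [-0.3064 -0.6942  0.1515]
rot units [0.0048 0.0033 0.0216]  dpos units in final frame [-0.3226 -0.6863  0.1539]
```

>>> {"api": "jog_arm", "payload": {"motion": [{"delta_pos": [-0.039,-0.086,0.01],"delta_rot": [0.005,0.003,0.02],"gripper": 100},{"delta_pos": [-0.04,-0.086,0.01],"delta_rot": [0,0,0],"gripper": 100},{"delta_pos": [-0.04,-0.086,0.02],"delta_rot": [0,0,0],"gripper": 100},{"delta_pos": [-0.04,-0.086,0.02],"delta_rot": [0,0,0],"gripper": 100},{"delta_pos": [-0.04,-0.086,0.02],"delta_rot": [0,0,0],"gripper": 100},{"delta_pos": [-0.04,-0.086,0.02],"delta_rot": [0,0,0],"gripper": 100},{"delta_pos": [-0.04,-0.086,0.02],"delta_rot": [0,0,0],"gripper": 100},{"delta_pos": [-0.04,-0.08,0.02],"delta_rot": [0,0,0],"gripper": 100},{"delta_pos": [0,0,0],"delta_rot": [0,0,0],"gripper": 100}]}}

```text
time_s: 2.6
ee_pos: [0.402, 0.1792, 0.0843]
tcp_rot: [0.002, -0.044, 0.999, 0.0]
force: [-0.7, 0.2, -0.8]
finger_gap: 0.0857
```

```bash
python3 -c "
from h import *
plan([.3945,.1845,.012],94.8)
snap('top','t1.png')
for n in ['link_grip','pin_top','ram_foot','bed','lever_grip','lever_pivot','press']:
  for d in robot.tip_of(n,'top')[:3]: print(n,round(d['confidence'],2),c2w('top',d['centre']).round(4))
"
```

```text
t 2.6 pos [0.402  0.1792 0.0843] gap 0.0857 F [-0.7  0.2 -0.8] q6 0.16
yaw_y 95.07 z [ 4.9e-03  8.0e-04 -1.0e+00]
dpos world mm [ -7.5   5.3 -72.3]  tool units [0.0147 0.0119 0.1446]
rot units [0.0004 0.0048 0.0044]  dpos units in final frame [0.0141 0.0119 0.1446]
link_grip 0.72 [ 0.4177 -0.0709  0.0062]
bed 0.95 [0.6307 0.0485 0.0485]
lever_grip 0.88 [ 0.4865 -0.0989  0.3061]
lever_pivot 0.72 [0.5173 0.0643 0.1885]
press 0.91 [ 6.307e-01  4.870e-02 -5.000e-04]
```

>>> {"api": "jog_arm", "payload": {"motion": [{"delta_pos": [0.008,0.006,0.04],"delta_rot": [0,0.005,0.004],"gripper": 100},{"delta_pos": [0.007,0.006,0.04],"delta_rot": [0,0,0],"gripper": 100},{"delta_pos": [0,0,0.04],"delta_rot": [0,0,0],"gripper": 100},{"delta_pos": [0,0,0.02],"delta_rot": [0,0,0],"gripper": 100},{"delta_pos": [0,0,0],"delta_rot": [0,0,0],"gripper": 100}]}}

```text
time_s: 3.62
ee_pos: [0.3923, 0.1909, 0.0143]
tcp_rot: [0.002, -0.049, 0.999, 0.001]
force: [-1.0, -0.3, -0.0]
finger_gap: 0.0855
```

```bash
python3 -c "
from h import *
plan([.3945,.1845,.005],94.8)
"
```

```text
t 3.62 pos [0.3923 0.1909 0.0143] gap 0.0855 F [-1.  -0.3 -0. ] q6 0.19
yaw_y 95.59 z [ 0.0029  0.002  -1.    ]
dpos world mm [ 2.2 -6.4 -9.3]  tool units [-0.003  -0.0133  0.0186]
rot units [0.0017 0.003  0.0132]  dpos units in final frame [-0.0033 -0.0132  0.0186]
```

>>> {"api": "jog_arm", "payload": {"motion": [{"delta_pos": [-0.003,-0.013,0.008],"delta_rot": [0,0.003,0.013],"gripper": 100},{"delta_pos": [0,0,0.008],"delta_rot": [0,0,0],"gripper": 100},{"delta_pos": [0,0,0],"delta_rot": [0,0,0],"gripper": 60},{"delta_pos": [0,0,0],"delta_rot": [0,0,0],"gripper": 35}]}}

```text
time_s: 4.12
ee_pos: [0.3961, 0.1845, 0.0073]
tcp_rot: [0.001, -0.041, 0.999, 0.001]
force: [1.4, 0.8, 0.5]
finger_gap: 0.0515
```

```bash
python3 -c "
from h import *
plan([.3945,.1845,.005],94.8)
"
```

```text
t 4.12 pos [0.3961 0.1845 0.0073] gap 0.0515 F [1.4 0.8 0.5] q6 0.18
yaw_y 94.74 z [ 0.0024  0.0023 -1.    ]
dpos world mm [-1.6  0.  -2.3]  tool units [0.0033 0.0003 0.0045]
rot units [ 0.002   0.0025 -0.001 ]  dpos units in final frame [0.0033 0.0004 0.0045]
```

>>> {"api": "jog_arm", "payload": {"motion": [{"delta_pos": [0.003,0,0.005],"delta_rot": [0,0,0],"gripper": 30},{"delta_pos": [0,0,0],"delta_rot": [0,0,0],"gripper": 10},{"delta_pos": [0,0,0],"delta_rot": [0,0,0],"gripper": 0},{"delta_pos": [0,0,0],"delta_rot": [0,0,0],"gripper": 0},{"delta_pos": [0,0,0],"delta_rot": [0,0,0],"gripper": 0}]}}

```text
time_s: 4.75
ee_pos: [0.3945, 0.1844, 0.005]
tcp_rot: [0.001, -0.042, 0.999, 0.001]
force: [0.5, -0.6, 1.6]
finger_gap: 0.0198
```

```bash
python3 -c "
from h import *
plan([.3945,.1845,.005],94.8)
"
```

```text
t 4.75 pos [0.3945 0.1844 0.005 ] gap 0.0198 F [ 0.5 -0.6  1.6] q6 0.18
yaw_y 94.76 z [ 0.0027  0.0024 -1.    ]
dpos world mm [0.  0.1 0. ]  tool units [-0.0001  0.0001 -0.0001]
rot units [ 0.0021  0.0027 -0.0007]  dpos units in final frame [-0.0001  0.0001 -0.0001]
```

>>> {"api": "jog_arm", "payload": {"motion": [{"delta_pos": [0,0,-0.03],"delta_rot": [0,0,0],"gripper": 0},{"delta_pos": [0,0,-0.05],"delta_rot": [0,0,0],"gripper": 0},{"delta_pos": [0,0,-0.06],"delta_rot": [0,0,0],"gripper": 0},{"delta_pos": [0,0,-0.06],"delta_rot": [0,0,0],"gripper": 0},{"delta_pos": [0,0,0],"delta_rot": [0,0,0],"gripper": 0}]}}

```text
time_s: 5.38
ee_pos: [0.3894, 0.1831, 0.1042]
tcp_rot: [-0.004, -0.041, 0.999, 0.0]
force: [0.4, -0.4, -5.9]
finger_gap: 0.0194
```

```bash
python3 -c "
from h import *
plan([.3945,.1845,.105],-8.4)
snap('scene','s2.png');a=snap('top','t2.png')
import cv2
s=cv2.imread('pics/s2.png')
cv2.imwrite('pics/s2c.png',cv2.resize(s[100:300,180:420],None,fx=3,fy=3,interpolation=cv2.INTER_CUBIC))
"
```

```text
t 5.38 pos [0.3894 0.1831 0.1042] gap 0.0194 F [ 0.4 -0.4 -5.9] q6 0.18
yaw_y 94.75 z [-8.2e-03  3.0e-04 -1.0e+00]
dpos world mm [5.1 1.4 0.8]  tool units [-0.0103  0.0019 -0.0017]
rot units [-0.0063 -0.0064  1.7191]  dpos units in final frame [ 0.0042  0.0096 -0.0017]
```

View pics/s2c.png

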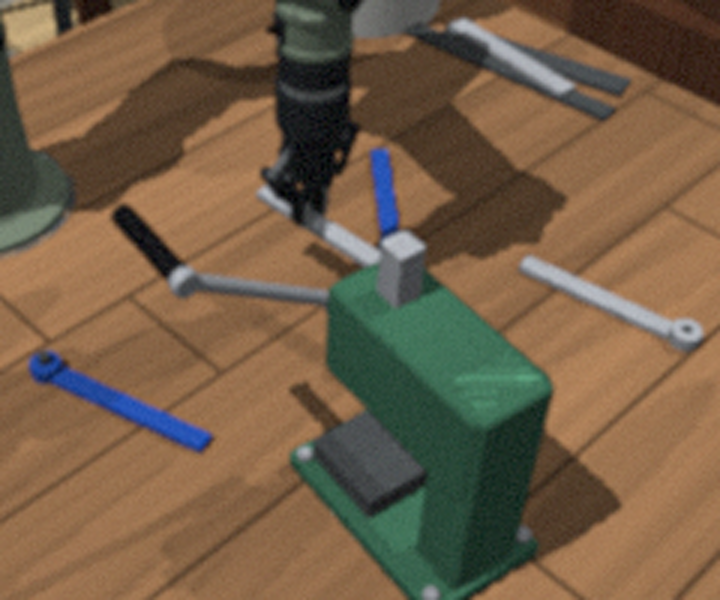

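>>> {"api": "jog_arm", "payload": {"motion": [{"delta_pos": [0,0,-0.008],"delta_rot": [-0.003,0.007,0.17],"gripper": 0},{"delta_pos": [0,0,-0.008],"delta_rot": [0,0,0.17],"gripper": 0},{"delta_pos": [0,0,-0.008],"delta_rot": [0,0,0.17],"gripper": 0},{"delta_pos": [0,0,-0.008],"delta_rot": [0,0,0.17],"gripper": 0},{"delta_pos": [0,0,-0.008],"delta_rot": [0,0,0.17],"gripper": 0},{"delta_pos": [0,0,-0.008],"delta_rot": [0,0,0.17],"gripper": 0},{"delta_pos": [0,0,-0.008],"delta_rot": [0,0,0.17],"gripper": 0},{"delta_pos": [0,0,0],"delta_rot": [0,0,0.17],"gripper": 0},{"delta_pos": [0,0,0],"delta_rot": [0,0,0.17],"gripper": 0},{"delta_pos": [0,0,0],"delta_rot": [0,0,0.16],"gripper": 0},{"delta_pos": [0,0,0],"delta_rot": [0,0,0],"gripper": 0}]}}

```text
time_s: 6.85
ee_pos: [0.3737, 0.1797, 0.1105]
tcp_rot: [-0.017, 0.766, 0.643, -0.022]
force: [0.2, 1.2, -4.1]
finger_gap: 0.0198
```

```bash
cat > m.py <<'E'
from h import *
import sys
def link(z,f):
    a=snap('top',f)[:,:,::-1].copy()
    return a
E
python3 - <<'E'
from h import *
psi=np.radians(-8.4); px=np.array([np.cos(psi),np.sin(psi),0]); py=np.array([-np.sin(psi),np.cos(psi),0])
ram=np.array([.630,.048,0])
print('grip target',ram+.13*py, 'staging', ram+.24*py)
plan(ram+.24*py+[0,0,.14],-8.4)
snap('scene','s3.png');snap('top','t3.png')
for c in('top','scene'):
  for n in ['link_grip','pin_top']:
   for d in robot.tip_of(n,c)[:4]:
    w=c2w(c,d['centre']); print(c,n,round(d['confidence'],2),w.round(4),proj(c,w).round())
a=cv2.imread('pics/t3.png'); cv2.imwrite('pics/t3c.png',cv2.resize(a[130:330,150:350],None,fx=3,fy=3,interpolation=cv2.INTER_CUBIC))
E
```

```text
grip target [0.64899079 0.1766054  0.        ] staging [0.66505993 0.28542536 0.        ]
t 6.85 pos [0.3737 0.1797 0.1105] gap 0.0198 F [ 0.2  1.2 -4.1] q6 2.01
yaw_y -10.01 z [-0.055  -0.0025 -0.9985]
dpos world mm [291.3 105.7  29.5]  tool units [ 0.3084  0.5331 -0.0914]
rot units [-0.0515  0.0108 -0.0266]  dpos units in final frame [ 0.2943  0.5455 -0.0589]
top link_grip 0.68 [0.3201 0.3851 0.0046] [148. 291.]
top link_grip 0.61 [0.3724 0.1787 0.1094] [210. 273.]
top link_grip 0.6 [ 0.4174 -0.072   0.0044] [292. 256.]
scene link_grip 0.92 [0.3766 0.1791 0.1105] [279. 170.]
scene link_grip 0.89 [ 0.4155 -0.0694  0.0028] [229. 239.]
scene link_grip 0.63 [0.3237 0.3775 0.0042] [307. 163.]
```

View pics/t3c.png

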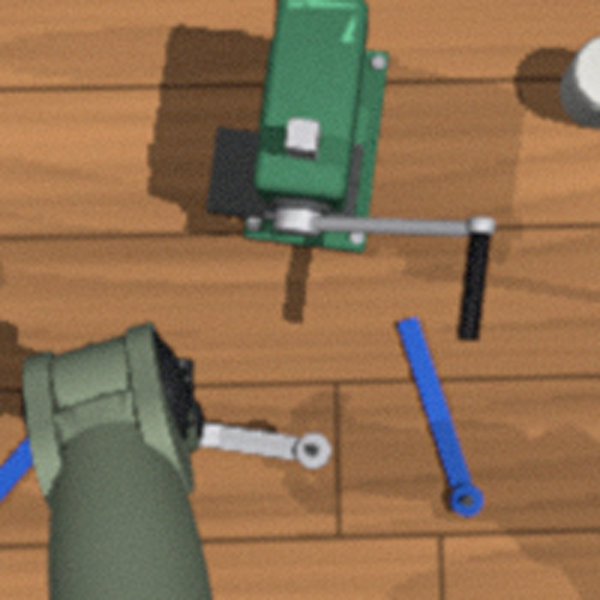

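View pics/s3.png

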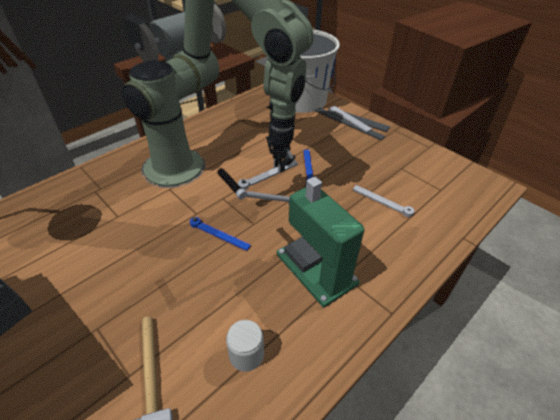

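>>> {"api": "jog_arm", "payload": {"motion": [{"delta_pos": [0.1,0,-0.015],"delta_rot": [-0.05,0.01,-0.025],"gripper": 0},{"delta_pos": [0.1,0,-0.015],"delta_rot": [0,0,0],"gripper": 0},{"delta_pos": [0.1,0,-0.015],"delta_rot": [0,0,0],"gripper": 0},{"delta_pos": [0,0.09,-0.01],"delta_rot": [0,0,0],"gripper": 0},{"delta_pos": [0,0.09,-0.005],"delta_rot": [0,0,0],"gripper": 0},{"delta_pos": [0,0.09,0],"delta_rot": [0,0,0],"gripper": 0},{"delta_pos": [0,0.09,0],"delta_rot": [0,0,0],"gripper": 0},{"delta_pos": [0,0.09,0],"delta_rot": [0,0,0],"gripper": 0},{"delta_pos": [0,0.08,0],"delta_rot": [0,0,0],"gripper": 0},{"delta_pos": [0,0,0],"delta_rot": [0,0,0],"gripper": 0}]}}

```text
time_s: 8.4
ee_pos: [0.6683, 0.2953, 0.14]
tcp_rot: [0.0, 0.754, 0.657, 0.001]
force: [-1.1, -0.0, -5.0]
finger_gap: 0.0195
```

Run:
```python
from h import *
psi=np.radians(-8.4); py=np.array([-np.sin(psi),np.cos(psi),0])
ram=np.array([.630,.048,0])
plan(ram+.24*py+[0,0,.075],-8.4)
snap('scene','s4.png');snap('top','t4.png')
for c in('top','scene'):
  for n in ['link_grip','pin_top','bed','press','lever_pivot','lever_grip','ram_foot']:
   for d in robot.tip_of(n,c)[:4]:
    w=c2w(c,d['centre']); print(c,n,round(d['confidence'],2),w.round(4),proj(c,w).round())
a=cv2.imread('pics/t4.png'); A=cv2.resize(a[110:260,100:250],None,fx=4,fy=4,interpolation=cv2.INTER_CUBIC)
cv2.imwrite('pics/t4c.png',A)
a=cv2.imread('pics/s4.png');cv2.imwrite('pics/s4c.png',cv2.resize(a[100:300,200:440],None,fx=3,fy=3,interpolation=cv2.INTER_CUBIC))
```

```text
t 8.4 pos [0.6683 0.2953 0.14  ] gap 0.0195 F [-1.1 -0.  -5. ] q6 2.02
yaw_y -7.86 z [ 1.7e-03  4.0e-04 -1.0e+00]
dpos world mm [ -3.3  -9.9 -65. ]  tool units [-0.0205 -0.004   0.1301]
rot units [ 0.0015 -0.0006  0.0091]  dpos units in final frame [-0.0205 -0.0036  0.1301]
top link_grip 0.82 [ 0.4155 -0.0701  0.0041] [292. 257.]
top link_grip 0.68 [0.6649 0.2956 0.1369] [168. 175.]
top pin_top 0.68 [0.6673 0.2992 0.1369] [167. 174.]
top bed 0.74 [0.6304 0.0523 0.0476] [252. 189.]
top press 0.77 [0.6313 0.0474 0.0012] [254. 191.]
top lever_pivot 0.98 [0.5108 0.0625 0.1895] [247. 223.]
top lever_grip 0.97 [ 0.4877 -0.0957  0.302 ] [306. 226.]
scene link_grip 0.8 [0.6681 0.2937 0.1386] [376. 192.]
scene link_grip 0.7 [ 0.4173 -0.0691  0.0034] [229. 239.]
scene link_grip 0.56 [0.32   0.3818 0.0032] [307. 162.]
scene pin_top 0.46 [ 7.276e-01 -2.658e-01  4.000e-04] [246. 355.]
scene bed 0.84 [0.6305 0.0469 0.0467] [307. 250.]
scene bed 0.73 [ 6.284e-01  4.071e-01 -1.000e-04] [378. 201.]
scene bed 0.59 [ 7.289e-01 -2.603e-01  4.000e-04] [248. 353.]
scene press 0.74 [0.6295 0.0464 0.0007] [305. 259.]
```

View pics/t4c.png

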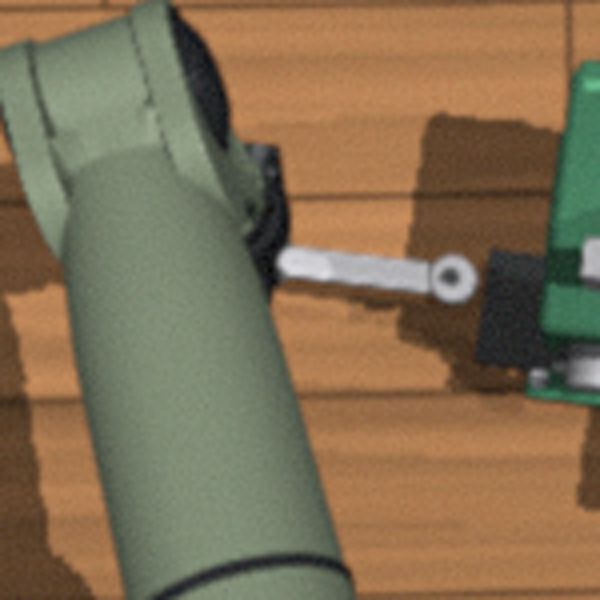

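View pics/s4c.png

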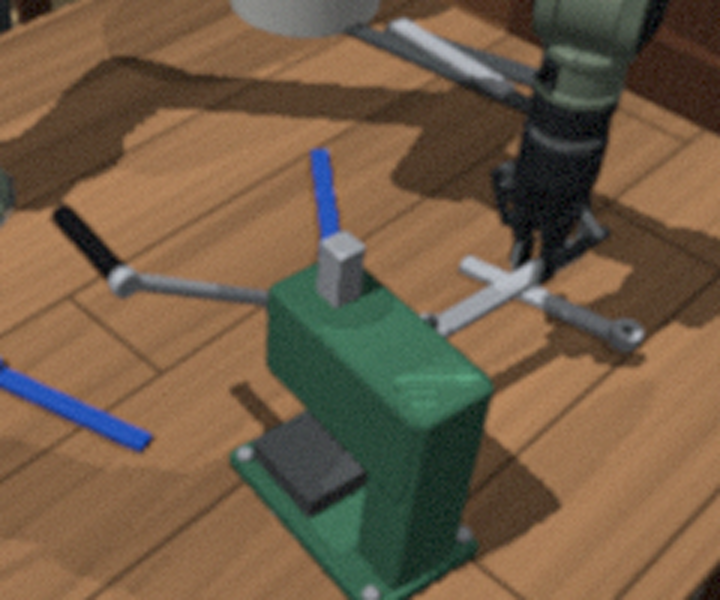

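Run:
```python
from h import *
psi=np.radians(-8.4); px=np.array([np.cos(psi),np.sin(psi),0]);py=np.array([-np.sin(psi),np.cos(psi),0])
ram=np.array([.630,.048,0]); 
f=lambda w:(((w-ram)@px).round(4),((w-ram)@py).round(4),w.round(4))
print('eye',f(ray('top',213.2,179.5,.153)))
a=ray('top',222.4,172.6,.05);b=ray('top',219.6,200.6,.05); print('bed cor',f(a),f(b),np.linalg.norm(a-b),np.degrees(np.arctan2(*(a-b)[1::-1])))
for n in('bed','grip home'):pass
# overlay model bed & head edges
im=cv2.imread('pics/t4.png'); im=cv2.resize(im,None,fx=4,fy=4,interpolation=cv2.INTER_CUBIC)
def box(x0,x1,y0,y1,z,c):
    P=np.array([ (proj('top',ram+px*x+py*y+[0,0,z])+.5)*4-.5 for x,y in((x0,y0),(x1,y0),(x1,y1),(x0,y1))]); cv2.polylines(im,[P.round().astype(np.int32)],True,c,1)
box(-.045,.045,-.05,.105,.05,(0,0,255)); box(-.045,.145,-.043,.043,.25,(255,255,0))
g=ram-px*.117-py*.165+[0,0,.303]
P=np.array([(proj('top',g+px*s)+.5)*4-.5 for s in(-.0475,.0475)]).round().astype(int); cv2.line(im,tuple(map(int,P[0])),tuple(map(int,P[1])),(0,255,0),1)
pl=im[500:1000,760:1340]; cv2.imwrite('pics/ov.png',pl)
```

```text
eye (np.float64(-0.0023), np.float64(0.1144), array([0.6444, 0.1615, 0.153 ]))
bed cor (np.float64(0.0402), np.float64(0.1024), array([0.6848, 0.1434, 0.05  ])) (np.float64(-0.0491), np.float64(0.0991), array([0.5959, 0.1532, 0.05  ])) 0.0893493614032713 -6.305587598759387
```

View pics/ov.png

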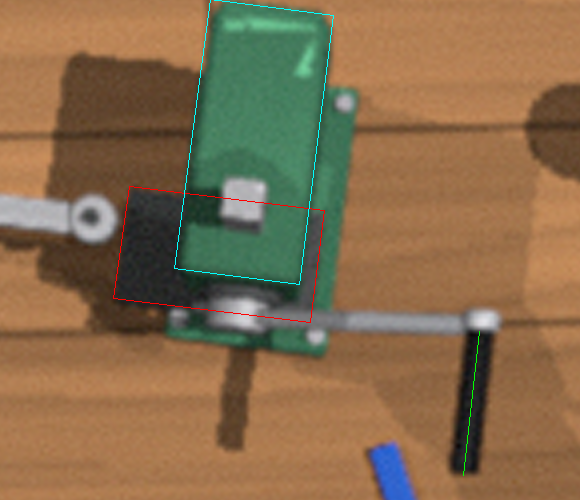

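Run:
```python
from h import *
a=cv2.imread('pics/t0.png').astype(float)
for n in '1234': 
    try: pass
    except: pass
# average several top images for press region (press static)
ims=[cv2.imread(f'pics/t{i}.png').astype(float) for i in (0,1,2,3,4)]
a=np.median(ims,0).astype(np.uint8)
c=a[150:210,210:280]; cv2.imwrite('pics/bt.png',cv2.resize(c,None,fx=10,fy=10,interpolation=cv2.INTER_CUBIC))
ims=[cv2.imread(f'pics/s{i}.png').astype(float) for i in (0,2,3,4)]
a=np.median(ims,0).astype(np.uint8)
c=a[225:310,265:365]; cv2.imwrite('pics/bs.png',cv2.resize(c,None,fx=7,fy=7,interpolation=cv2.INTER_CUBIC))
print(cam('top')[0],cam('scene')[0])
```

```text
[[494.29387637   0.         279.64203126]
 [  0.         494.29387637 210.30933859]
 [  0.           0.           1.        ]] [[387.04328962   0.         278.90646487]
 [  0.         387.04328962 208.09385796]
 [  0.           0.           1.        ]]
```

View pics/bt.png

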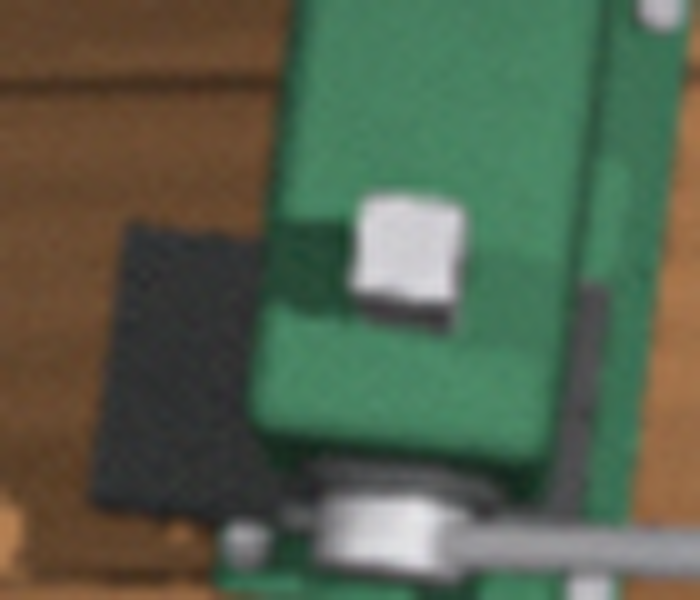

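View pics/bs.png

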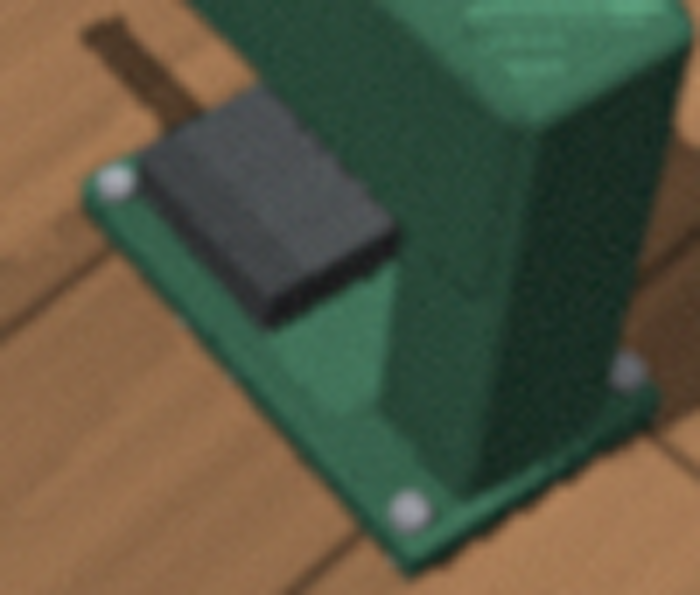

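Run:
```python
from h import *
from scipy.optimize import least_squares
obs=[('top',.045,.105,.05,222.25,171.85),('top',-.045,.105,.05,218.85,200.25),('top',.045,-.05,.05,270.35,178.05),
('scene',-.045,-.05,.05,284.57,247.14),('scene',.045,-.05,.05,302.43,267.86)]
def fun(p,o=obs):
    c,s=np.cos(p[2]),np.sin(p[2]); r=[]
    for n,x,y,z,u,v in o: r+=list(proj(n,[p[0]+c*x-s*y,p[1]+s*x+c*y,z])-[u,v])
    return r
for o in(obs,obs[:3]):
    S=least_squares(fun,[.63,.048,-.14],args=(o,)); print(S.x,np.degrees(S.x[2]),np.round(S.fun.reshape(-1,2),2).tolist())
```

```text
[ 0.62919756  0.04704009 -0.13100314] -7.505927258129324 [[-0.46, -0.1], [-0.49, -0.37], [0.37, -0.98], [-1.56, -0.48], [0.28, -0.26]]
[ 0.62717691  0.04665499 -0.14018873] -8.032222387802975 [[-0.16, 0.24], [-0.45, -0.05], [0.62, -0.2]]
```

Run:
```python
from h import *
a=cv2.imread('pics/t4.png'); A=cv2.resize(a[165:195,165:225],None,fx=12,fy=12,interpolation=cv2.INTER_CUBIC); cv2.imwrite('pics/e4.png',A)
hsv=cv2.cvtColor(a,cv2.COLOR_BGR2HSV)
g=a.astype(int).min(2); m=(g>125); ys,xs=np.nonzero(m[168:192,200:225]); print(xs.min()+200,xs.max()+200,ys.min()+168,ys.max()+168)
a0=cv2.imread('pics/t0.png').astype(int).min(2)>125; ys,xs=np.nonzero(a0[212:234,195:222]);print(xs.min()+195,xs.max()+195,ys.min()+212,ys.max()+212)
```

```text
200 218 174 184
203 213 220 233
```

View pics/e4.png

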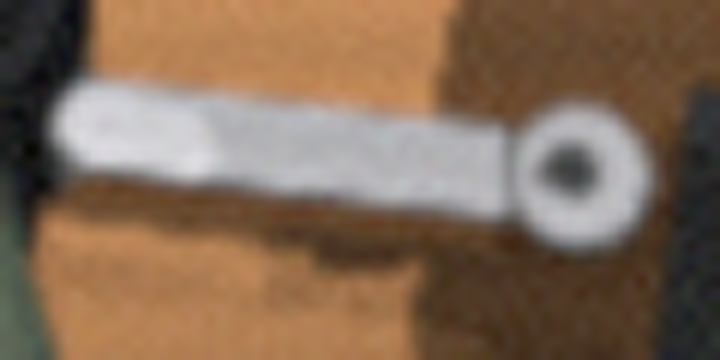

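Run:
```python
from h import *
u=np.array([.137,.99,0]); g=np.array([.6683,.2953,.140])
for dr in (0,5,10,15):
    d=np.radians(dr); ax=-u*np.cos(d)+np.array([0,0,-np.sin(d)]); up=np.array([0,0,1])*np.cos(d)-u*np.sin(d)
    e=g+ax*.13+up*.013
    print(dr,e.round(3),'top',proj('top',e).round(1),'scene',proj('scene',e).round(1),'pin',proj('scene',e+up*.009).round(1))
a=cv2.imread('pics/s4.png'); cv2.imwrite('pics/e5.png',cv2.resize(a[180:225,320:400],None,fx=9,fy=9,interpolation=cv2.INTER_CUBIC))
```

```text
0 [0.65  0.167 0.153] top [211.4 177.5] scene [344.  206.7] pin [344.5 204.4]
5 [0.65  0.166 0.142] top [212.1 178.2] scene [343.3 209.7] pin [343.5 207.5]
10 [0.65  0.166 0.13 ] top [212.4 178.9] scene [342.9 212.5] pin [342.9 210.5]
15 [0.651 0.168 0.119] top [212.4 179.5] scene [342.7 215. ] pin [342.5 213.3]
```

View pics/e5.png

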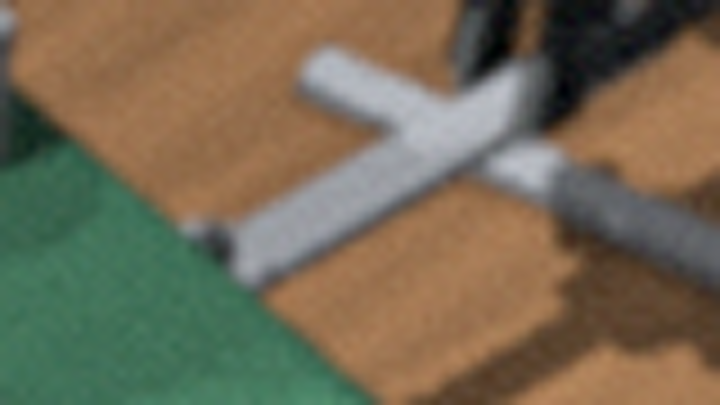

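>>> {"api": "jog_arm", "payload": {"motion": [{"delta_pos": [0,-0.005,0.04],"delta_rot": [0,0,0],"gripper": 0},{"delta_pos": [0,0,0.04],"delta_rot": [0,0,0],"gripper": 0},{"delta_pos": [0,0,0.035],"delta_rot": [0,0,0],"gripper": 0},{"delta_pos": [-0.04,0,0],"delta_rot": [0,0,0],"gripper": 0},{"delta_pos": [-0.04,0,0],"delta_rot": [0,0,0],"gripper": 0},{"delta_pos": [-0.04,0,0],"delta_rot": [0,0,0],"gripper": 0},{"delta_pos": [0,0,0],"delta_rot": [0,0,0],"gripper": 0}]}}

```text
time_s: 10.07
ee_pos: [0.6556, 0.2348, 0.082]
tcp_rot: [0.0, 0.753, 0.658, 0.001]
force: [-0.6, -0.2, -4.1]
finger_gap: 0.0195
```

Run:
```python
from h import *
plan([.6483,.1778,.078],-8)
a=snap('scene','s5.png');b=snap('top','t5.png')
A=cv2.resize(a[170:270,270:390,::-1],None,fx=5,fy=5,interpolation=cv2.INTER_CUBIC);cv2.imwrite('pics/s5c.png',A)
A=cv2.resize(b[140:220,170:290,::-1],None,fx=5,fy=5,interpolation=cv2.INTER_CUBIC);cv2.imwrite('pics/t5c.png',A)
```

```text
t 10.07 pos [0.6556 0.2348 0.082 ] gap 0.0195 F [-0.6 -0.2 -4.1] q6 1.94
yaw_y -7.76 z [ 0.0025  0.0014 -1.    ]
dpos world mm [ -7.3 -57.   -4. ]  tool units [-0.115   0.001   0.0078]
rot units [ 0.0022 -0.0016  0.004 ]  dpos units in final frame [-0.1149  0.0015  0.008 ]
```

View pics/t5c.png

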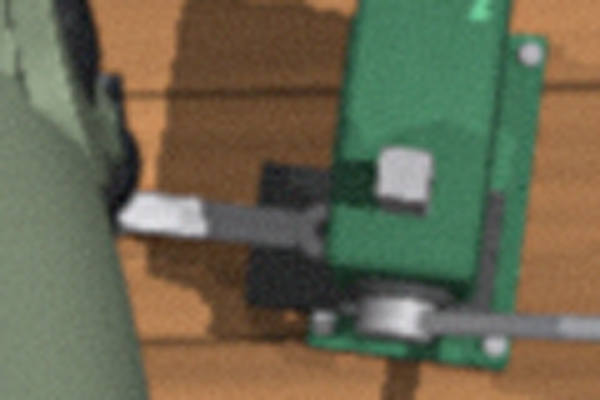

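View pics/s5c.png

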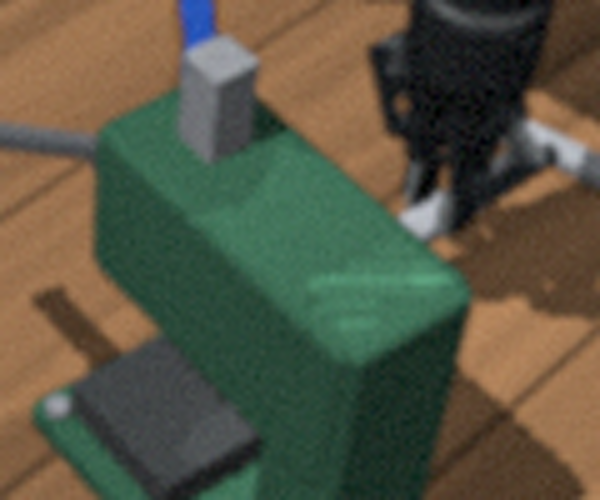

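>>> {"api": "jog_arm", "payload": {"motion": [{"delta_pos": [-0.036,0,0],"delta_rot": [0,0,0],"gripper": 0},{"delta_pos": [-0.036,0,0],"delta_rot": [0,0,0],"gripper": 0},{"delta_pos": [-0.03,0,0],"delta_rot": [0,0,0],"gripper": 0},{"delta_pos": [0,0,0],"delta_rot": [0,0,0],"gripper": 0}]}}

```text
time_s: 10.68
ee_pos: [0.649, 0.1832, 0.0826]
tcp_rot: [0.0, 0.753, 0.658, 0.003]
force: [0.5, 1.0, -3.8]
finger_gap: 0.0201
```

Run:
```python
from h import *
plan([.6483,.1778,.055],-8)
```

```text
t 10.68 pos [0.649  0.1832 0.0826] gap 0.0201 F [ 0.5  1.  -3.8] q6 1.87
yaw_y -7.63 z [ 0.0045  0.0026 -1.    ]
dpos world mm [ -0.7  -5.4 -27.6]  tool units [-0.0111 -0.0002  0.0551]
rot units [ 0.0039 -0.0031  0.0061]  dpos units in final frame [-0.0109  0.0001  0.0551]
```

>>> {"api": "jog_arm", "payload": {"motion": [{"delta_pos": [-0.011,0,0.012],"delta_rot": [0.003,-0.003,0.005],"gripper": 0},{"delta_pos": [0,0,0.012],"delta_rot": [0,0,0],"gripper": 0},{"delta_pos": [0,0,0],"delta_rot": [0,0,0],"gripper": 0}]}}

```text
time_s: 11.05
ee_pos: [0.6482, 0.178, 0.0695]
tcp_rot: [-0.0, 0.754, 0.657, 0.0]
force: [1.0, -0.5, -4.2]
finger_gap: 0.0197
```

Run:
```python
from h import *
plan([.6483,.1778,.055],-8)
a=snap('scene','s6.png');b=snap('top','t6.png')
A=cv2.resize(a[170:270,270:390,::-1],None,fx=5,fy=5,interpolation=cv2.INTER_CUBIC);cv2.imwrite('pics/s6c.png',A)
A=cv2.resize(b[140:220,170:290,::-1],None,fx=6,fy=6,interpolation=cv2.INTER_CUBIC);cv2.imwrite('pics/t6c.png',A)
for n in ['link_grip','pin_top']:
  for c in('top','scene'):
   for d in robot.tip_of(n,c)[:4]:
    w=c2w(c,d['centre']); print(c,n,round(d['confidence'],2),w.round(4))
```

```text
t 11.05 pos [0.6482 0.178  0.0695] gap 0.0197 F [ 1.  -0.5 -4.2] q6 1.87
yaw_y -7.93 z [ 6.e-04  6.e-04 -1.e+00]
dpos world mm [  0.1  -0.2 -14.5]  tool units [-0.0004  0.0002  0.029 ]
rot units [ 0.0005 -0.0006  0.0012]  dpos units in final frame [-0.0004  0.0002  0.029 ]
top link_grip 0.65 [ 0.4169 -0.0701  0.0048]
top link_grip 0.5 [0.3224 0.3809 0.0068]
top link_grip 0.45 [0.643  0.1778 0.067 ]
scene link_grip 0.92 [ 0.4149 -0.0703  0.0043]
scene link_grip 0.61 [0.3209 0.3823 0.0072]
```

View pics/t6c.png

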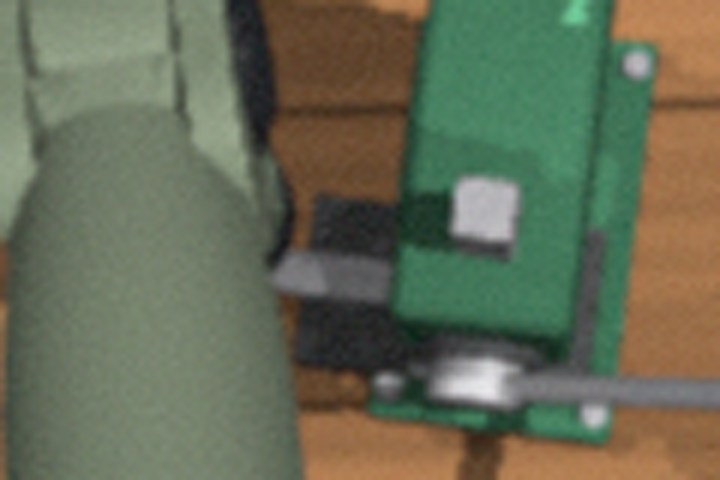

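View pics/s6c.png

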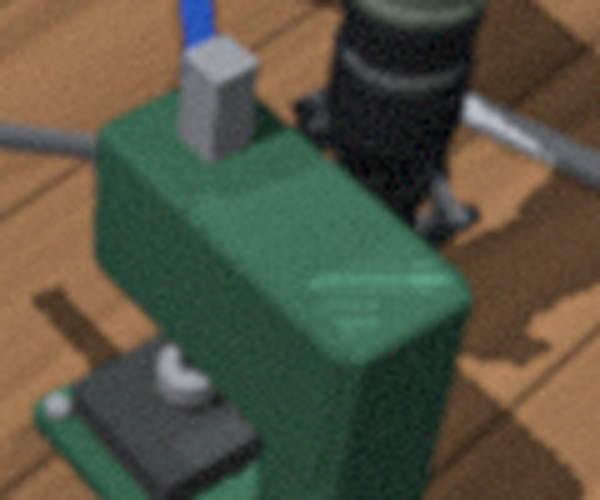

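>>> {"api": "jog_arm", "payload": {"motion": [{"delta_pos": [0,0,0.01],"delta_rot": [0,0,0],"gripper": 0},{"delta_pos": [0,0,0.01],"delta_rot": [0,0,0],"gripper": 0},{"delta_pos": [0,0,0.006],"delta_rot": [0,0,0],"gripper": 0},{"delta_pos": [0,0,0],"delta_rot": [0,0,0],"gripper": 0}]}}

```text
time_s: 11.85
ee_pos: [0.6494, 0.1783, 0.0571]
tcp_rot: [0.001, 0.754, 0.657, 0.001]
force: [-0.4, 0.5, -3.3]
finger_gap: 0.0194
```

Run:
```python
from h import *
plan([.6483,.1778,.055],-8)
a=snap('scene','s7.png')
A=cv2.resize(a[225:275,275:335,::-1],None,fx=12,fy=12,interpolation=cv2.INTER_CUBIC);cv2.imwrite('pics/s7c.png',A)
for n in ['link_grip','pin_top']:
  for c in('scene',):
   for d in robot.tip_of(n,c)[:4]:
    w=c2w(c,d['centre']); print(c,n,round(d['confidence'],2),w.round(4))
```

```text
t 11.85 pos [0.6494 0.1783 0.0571] gap 0.0194 F [-0.4  0.5 -3.3] q6 1.87
yaw_y -7.91 z [ 3.4e-03  7.0e-04 -1.0e+00]
dpos world mm [-1.1 -0.5 -2.1]  tool units [-0.0012 -0.002   0.0043]
rot units [ 0.0031 -0.0011  0.0015]  dpos units in final frame [-0.0012 -0.002   0.0043]
scene link_grip 0.94 [ 0.4182 -0.0732  0.0061]
scene link_grip 0.55 [0.3222 0.3829 0.0031]
```

View pics/s7c.png

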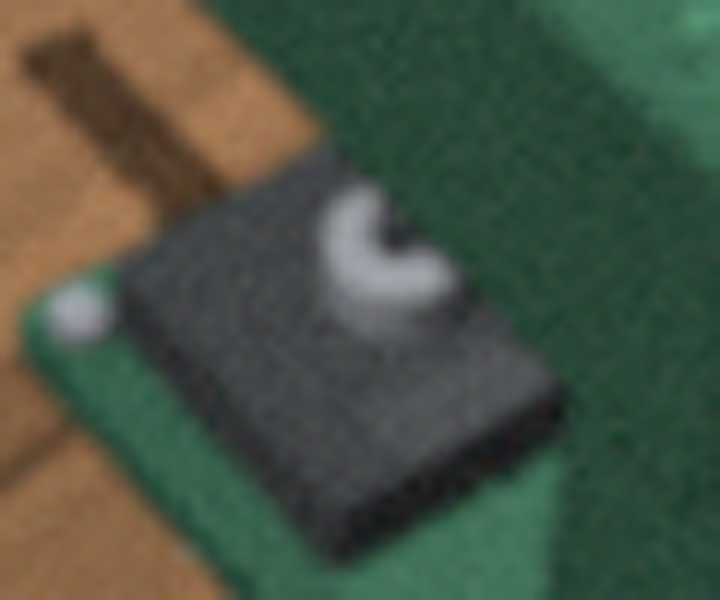

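```bash
cat > ov.py <<'E'
from h import *
def ov(src,out,ram=(.630,.048),yaw=-7.9,eye=None,ze=.068,r=(225,275,275,335),f=12,cn='scene'):
    y0,y1,x0,x1=r; a=cv2.imread(src)[y0:y1,x0:x1]; A=cv2.resize(a,None,fx=f,fy=f,interpolation=cv2.INTER_CUBIC)
    ps=np.radians(yaw);px=np.array([np.cos(ps),np.sin(ps),0]);py=np.array([-np.sin(ps),np.cos(ps),0]);o=np.array([*ram,0])
    def pl(P,c):
        Q=np.array([(proj(cn,p)-[x0,y0]+.5)*f-.5 for p in P]).round().astype(np.int32); cv2.polylines(A,[Q],True,c,1)
    pl([o+px*x+py*y+[0,0,.05] for x,y in((-.045,-.05),(.045,-.05),(.045,.105),(-.045,.105))],(0,0,255))
    t=np.linspace(0,6.28,40)
    if eye is not None:
        e=np.array([*eye,0])
        for rr,z,c in((.017,ze,(0,255,255)),(.006,ze+.0095,(255,255,0))):
            pl([e+[rr*np.cos(k),rr*np.sin(k),z] for k in t],c)
    cv2.imwrite(out,A)
E
python3 - <<'E'
from ov import *
ov('pics/s7.png','pics/ov7.png',eye=(.630,.048))
E
```

```text
(no output)
```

View pics/ov7.png

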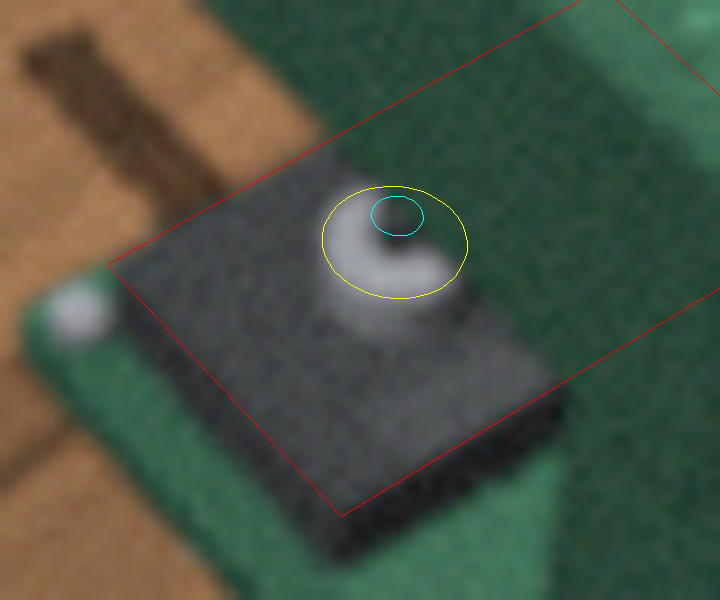

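>>> {"api": "jog_arm", "payload": {"motion": [{"delta_pos": [0,0,0.004],"delta_rot": [0,0,0],"gripper": 0},{"delta_pos": [0,0,0.004],"delta_rot": [0,0,0],"gripper": 0},{"delta_pos": [0,0,0],"delta_rot": [0,0,0],"gripper": 0}]}}

```text
time_s: 12.38
ee_pos: [0.6499, 0.1783, 0.0551]
tcp_rot: [0.001, 0.754, 0.656, 0.002]
force: [0.1, -0.1, -2.6]
finger_gap: 0.0194
```

Run:
```python
from ov import *
plan([.6483,.1778,.055],-8)
snap('scene','s8.png')
ov('pics/s8.png','pics/ov8.png',eye=(.630,.048))
```

```text
t 12.38 pos [0.6499 0.1783 0.0551] gap 0.0194 F [ 0.1 -0.1 -2.6] q6 1.87
yaw_y -7.93 z [ 5.1e-03  7.0e-04 -1.0e+00]
dpos world mm [-1.6 -0.5 -0.1]  tool units [-0.0014 -0.0031  0.0003]
rot units [ 0.0047 -0.0013  0.0011]  dpos units in final frame [-0.0014 -0.0031  0.0003]
```

View pics/ov8.png

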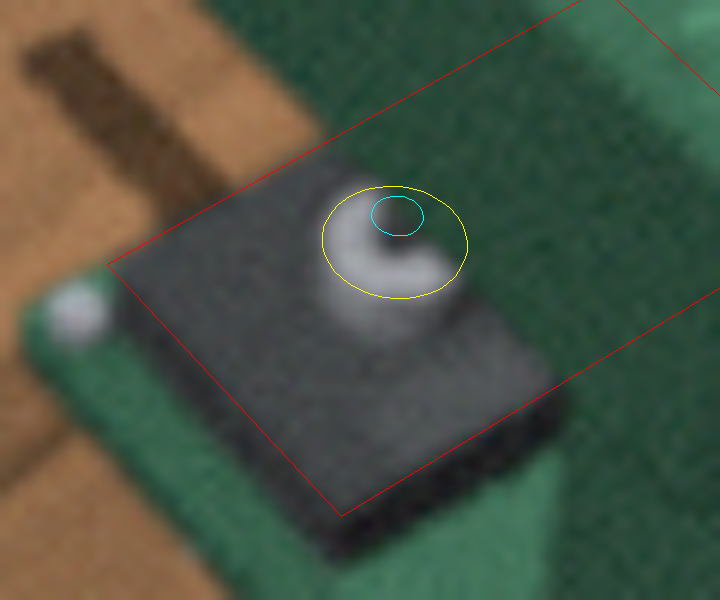

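>>> {"api": "jog_arm", "payload": {"motion": [{"delta_pos": [0,0,0.004],"delta_rot": [0.004,0,0],"gripper": 0},{"delta_pos": [0,0,0.003],"delta_rot": [0,0,0],"gripper": 0},{"delta_pos": [0,0,0],"delta_rot": [0,0,0],"gripper": 0}]}}

```text
time_s: 12.8
ee_pos: [0.6501, 0.1783, 0.0551]
tcp_rot: [0.0, 0.754, 0.656, 0.001]
force: [-1.1, 0.2, -1.9]
finger_gap: 0.0196
```

>>> {"api": "jog_arm", "payload": {"motion": [{"delta_pos": [0,0,0],"delta_rot": [0,0,0],"gripper": 30},{"delta_pos": [0,0,0],"delta_rot": [0,0,0],"gripper": 45},{"delta_pos": [0,0,0],"delta_rot": [0,0,0],"gripper": 60},{"delta_pos": [0,0,0],"delta_rot": [0,0,0],"gripper": 60}]}}

```text
time_s: 13.3
ee_pos: [0.6517, 0.1783, 0.0553]
tcp_rot: [0.001, 0.754, 0.656, 0.002]
force: [-0.3, -0.4, -0.2]
finger_gap: 0.0513
```

Run:
```python
from ov import *
plan([.6483,.1778,.055],-8)
snap('scene','s9.png')
ov('pics/s9.png','pics/ov9.png',eye=(.630,.048))
```

```text
t 13.3 pos [0.6517 0.1783 0.0553] gap 0.0513 F [-0.3 -0.4 -0.2] q6 1.87
yaw_y -7.94 z [ 0.0049  0.0013 -1.    ]
dpos world mm [-3.4 -0.5 -0.3]  tool units [-0.0019 -0.0066  0.0005]
rot units [ 0.0045 -0.0018  0.001 ]  dpos units in final frame [-0.0019 -0.0066  0.0006]
```

View pics/ov9.png

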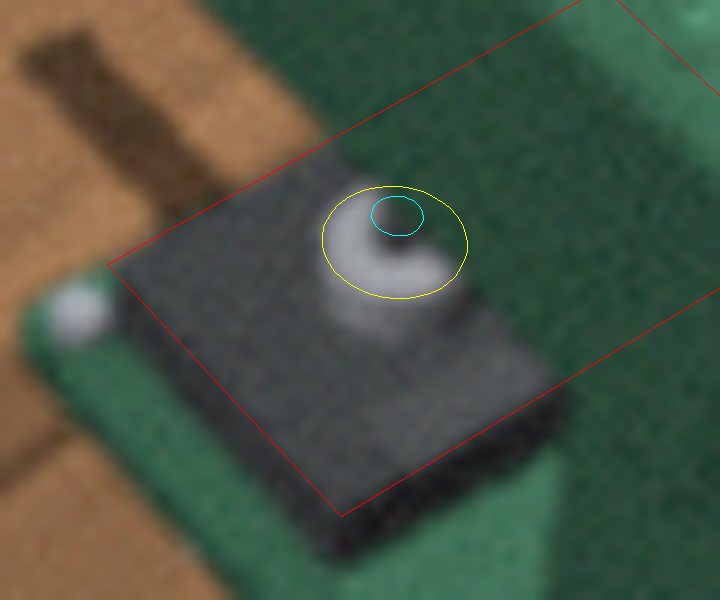

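>>> {"api": "jog_arm", "payload": {"motion": [{"delta_pos": [0,0,-0.03],"delta_rot": [0,0,0],"gripper": 60},{"delta_pos": [0,0,-0.08],"delta_rot": [0,0,0],"gripper": 100},{"delta_pos": [0,0,-0.11],"delta_rot": [0.003,0,0],"gripper": 100},{"delta_pos": [0,0,-0.12],"delta_rot": [0,0,0],"gripper": 100},{"delta_pos": [0,0,-0.12],"delta_rot": [0,0,0],"gripper": 100},{"delta_pos": [0,-0.02,-0.12],"delta_rot": [0,0,0],"gripper": 100},{"delta_pos": [0,-0.05,-0.1],"delta_rot": [0,0,0],"gripper": 100},{"delta_pos": [0,0,0],"delta_rot": [0,0,0],"gripper": 100}]}}

```text
time_s: 14.35
ee_pos: [0.6141, 0.1824, 0.4124]
tcp_rot: [0.001, 0.754, 0.656, 0.004]
force: [0.6, 0.2, 0.3]
finger_gap: 0.0856
```

Run:
```python
from h import *
g=np.array([.630,.048,0]); ps=np.radians(-8);px=np.array([np.cos(ps),np.sin(ps),0]);py=np.array([-np.sin(ps),np.cos(ps),0])
G=g-px*.122-py*.165+[0,0,.303]; print(G)
plan([G[0],G[1],.40],82)
a=snap('top','t10.png');b=snap('scene','s10.png')
A=cv2.resize(a[110:260,120:320,::-1],None,fx=4,fy=4,interpolation=cv2.INTER_CUBIC);cv2.imwrite('pics/t10c.png',A)
for n in ['link_grip','lever_grip','lever_pivot']:
  for c in('top','scene',):
   for d in robot.tip_of(n,c)[:4]:
    w=c2w(c,d['centre']); print(c,n,round(d['confidence'],2),w.round(4))
```

```text
[ 0.48622373 -0.09841511  0.303     ]
t 14.35 pos [0.6141 0.1824 0.4124] gap 0.0856 F [0.6 0.2 0.3] q6 1.88
yaw_y -7.95 z [ 0.0079  0.003  -1.    ]
dpos world mm [-127.9 -280.8  -12.4]  tool units [-0.5916 -0.1758  0.0212]
rot units [ 0.0086  0.0025 -1.4991]  dpos units in final frame [ 0.1751 -0.5917  0.0249]
top link_grip 0.81 [ 0.4185 -0.0681  0.0039]
top link_grip 0.73 [0.3197 0.3795 0.0037]
scene link_grip 0.68 [ 0.4163 -0.0683  0.0037]
scene link_grip 0.58 [0.3212 0.3794 0.0018]
top lever_grip 0.79 [ 0.4894 -0.097   0.303 ]
scene lever_grip 0.71 [ 0.4883 -0.0952  0.3048]
top lever_pivot 0.75 [0.6516 0.1802 0.0543]
top lever_pivot 0.67 [0.5144 0.064  0.1906]
scene lever_pivot 0.34 [ 0.487  -0.0925  0.3058]
```

View pics/t10c.png

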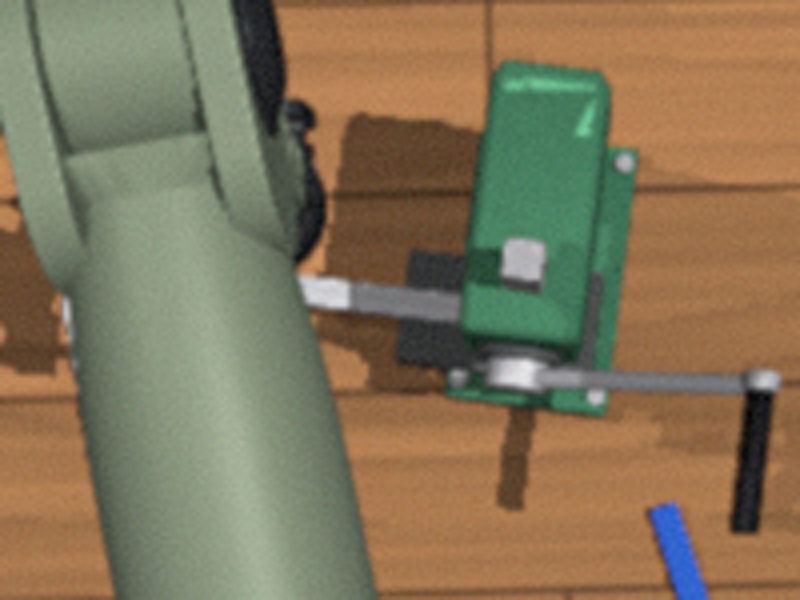

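View pics/s10.png

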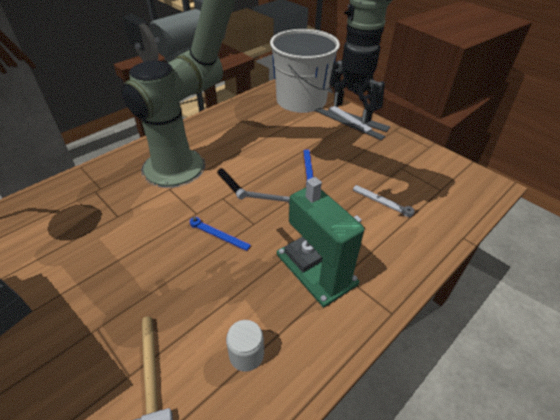

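>>> {"api": "jog_arm", "payload": {"motion": [{"delta_pos": [0,0,0],"delta_rot": [0.008,0.002,-0.167],"gripper": 100},{"delta_pos": [0,0,0],"delta_rot": [0,0,-0.167],"gripper": 100},{"delta_pos": [0,0,0],"delta_rot": [0,0,-0.167],"gripper": 100},{"delta_pos": [0,0,0],"delta_rot": [0,0,-0.167],"gripper": 100},{"delta_pos": [0,0,0],"delta_rot": [0,0,-0.167],"gripper": 100},{"delta_pos": [0,0,0],"delta_rot": [0,0,-0.167],"gripper": 100},{"delta_pos": [0,0,0],"delta_rot": [0,0,-0.167],"gripper": 100},{"delta_pos": [0,0,0],"delta_rot": [0,0,-0.167],"gripper": 100},{"delta_pos": [0,0,0],"delta_rot": [0,0,-0.167],"gripper": 100},{"delta_pos": [0,0,0],"delta_rot": [0,0,0],"gripper": 100}]}}

```text
time_s: 16.0
ee_pos: [0.6134, 0.1803, 0.3924]
tcp_rot: [-0.016, 0.044, 0.999, -0.001]
force: [-0.0, 0.0, -0.2]
finger_gap: 0.0856
```

Run:
```python
from h import *
plan([.484,-.097,.40],82)
```

```text
t 16.0 pos [0.6134 0.1803 0.3924] gap 0.0856 F [-0.   0.  -0.2] q6 0.26
yaw_y 84.98 z [-3.220e-02 -1.000e-04 -9.995e-01]
dpos world mm [-129.4 -277.3    7.6]  tool units [ 0.2095 -0.5752 -0.0068]
rot units [-0.0036 -0.0305  0.0496]  dpos units in final frame [ 0.1791 -0.5852 -0.0152]
```

>>> {"api": "jog_arm", "payload": {"motion": [{"delta_pos": [0.026,-0.083,-0.01],"delta_rot": [-0.004,-0.03,0.05],"gripper": 100},{"delta_pos": [0.026,-0.083,-0.005],"delta_rot": [0,0,0],"gripper": 100},{"delta_pos": [0.026,-0.083,0],"delta_rot": [0,0,0],"gripper": 100},{"delta_pos": [0.026,-0.083,0],"delta_rot": [0,0,0],"gripper": 100},{"delta_pos": [0.026,-0.083,0],"delta_rot": [0,0,0],"gripper": 100},{"delta_pos": [0.026,-0.083,0],"delta_rot": [0,0,0],"gripper": 100},{"delta_pos": [0.024,-0.08,0],"delta_rot": [0,0,0],"gripper": 100},{"delta_pos": [0,0,0],"delta_rot": [0,0,0],"gripper": 100}]}}

```text
time_s: 17.0
ee_pos: [0.4791, -0.1005, 0.3953]
tcp_rot: [-0.004, 0.083, 0.997, -0.0]
force: [0.5, 0.2, -0.7]
finger_gap: 0.085
```

Run:
```python
from h import *
plan([.484,-.097,.284],82)
a=snap('top','t11.png');b=snap('scene','s11.png')
A=cv2.resize(a[130:240,120:330,::-1],None,fx=3.8,fy=3.8,interpolation=cv2.INTER_CUBIC);cv2.imwrite('pics/t11c.png',A)
for n in ['link_grip','lever_grip','pin_top']:
  for c in('top','scene',):
   for d in robot.tip_of(n,c)[:4]:
    w=c2w(c,d['centre']); print(c,n,round(d['confidence'],2),w.round(4))
```

```text
t 17.0 pos [ 0.4791 -0.1005  0.3953] gap 0.085 F [ 0.5  0.2 -0.7] q6 -0.19
yaw_y 80.43 z [-7.1e-03 -2.0e-04 -1.0e+00]
dpos world mm [   4.9    3.5 -111.3]  tool units [-0.01    0.0088  0.2226]
rot units [-0.0012 -0.0067 -0.0262]  dpos units in final frame [-0.0086  0.0083  0.2227]
top link_grip 0.84 [0.6486 0.1772 0.0575]
top link_grip 0.49 [ 0.4124 -0.0695  0.0043]
scene link_grip 0.83 [ 0.4173 -0.0703  0.0044]
scene link_grip 0.68 [0.3203 0.3808 0.0057]
scene link_grip 0.24 [ 0.4897 -0.0921  0.3049]
scene lever_grip 0.56 [ 0.4876 -0.0957  0.3054]
scene lever_grip 0.56 [0.6316 0.0472 0.048 ]
```

View pics/t11c.png

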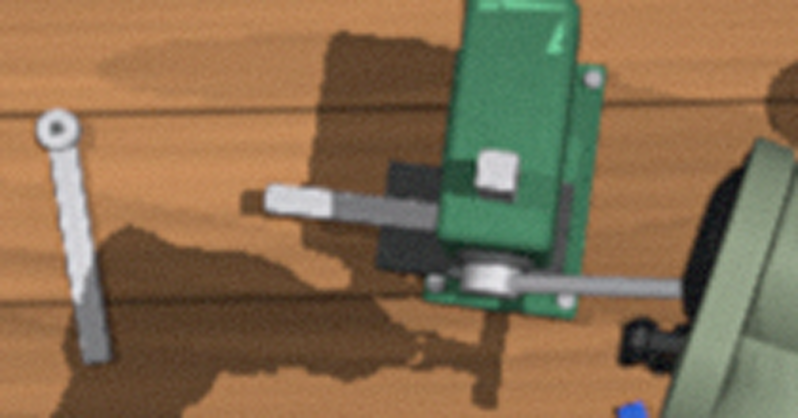

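View pics/s11.png

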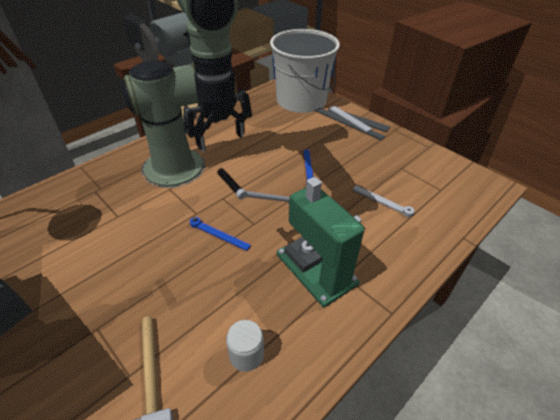

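Run:
```python
from h import *
a=cv2.imread('pics/t11.png'); g=a.astype(int).min(2)
ys,xs=np.nonzero((g>110)[172:195,180:206]); print(xs.min()+180,ys.min()+172,ys.max()+172)
for u in (188.8,189.4):
    t=ray('top',u,182.0,.06)
    for yw in (82.1,81.5,83): 
        d=np.array([np.cos(np.radians(yw)),np.sin(np.radians(yw)),0]); print(u,yw,t.round(4),(t-.2*d).round(4))
cv2.imwrite('pics/tl.png',cv2.resize(a[165:200,180:240],None,fx=12,fy=12,interpolation=cv2.INTER_CUBIC))
```

```text
190 178 186
188.8 82.1 [0.6552 0.2473 0.06  ] [0.6277 0.0492 0.06  ]
188.8 81.5 [0.6552 0.2473 0.06  ] [0.6256 0.0495 0.06  ]
188.8 83 [0.6552 0.2473 0.06  ] [0.6308 0.0488 0.06  ]
189.4 82.1 [0.6551 0.2454 0.06  ] [0.6277 0.0473 0.06  ]
189.4 81.5 [0.6551 0.2454 0.06  ] [0.6256 0.0476 0.06  ]
189.4 83 [0.6551 0.2454 0.06  ] [0.6308 0.0469 0.06  ]
```

View pics/tl.png

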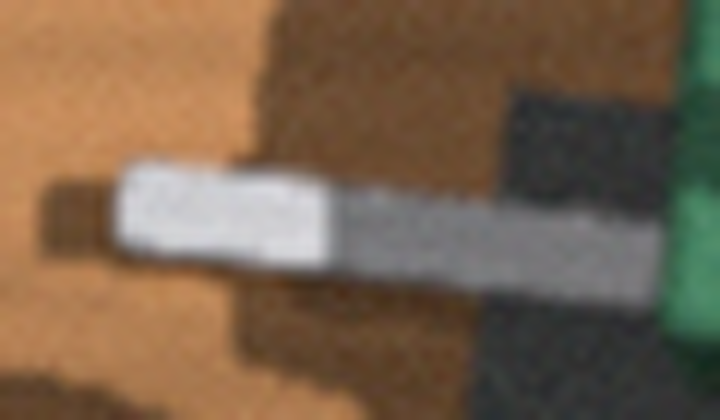

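>>> {"api": "jog_arm", "payload": {"motion": [{"delta_pos": [-0.01,0.009,0.05],"delta_rot": [-0.001,-0.007,-0.026],"gripper": 100},{"delta_pos": [0,0,0.05],"delta_rot": [0,0,0],"gripper": 100},{"delta_pos": [0,0,0.05],"delta_rot": [0,0,0],"gripper": 100},{"delta_pos": [0,0,0.05],"delta_rot": [0,0,0],"gripper": 100},{"delta_pos": [0,0,0],"delta_rot": [0,0,0],"gripper": 100}]}}

```text
time_s: 18.02
ee_pos: [0.4879, -0.0911, 0.2928]
tcp_rot: [0.001, 0.063, 0.998, 0.0]
force: [-0.8, 0.5, 0.6]
finger_gap: 0.0852
```

Run:
```python
from h import *
plan([.484,-.097,.284],82)
b=snap('scene','s12.png')
A=cv2.resize(b[100:240,160:330,::-1],None,fx=4,fy=4,interpolation=cv2.INTER_CUBIC);cv2.imwrite('pics/s12c.png',A)
```

```text
t 18.02 pos [ 0.4879 -0.0911  0.2928] gap 0.0852 F [-0.8  0.5  0.6] q6 -0.21
yaw_y 82.77 z [ 2.1e-03 -1.0e-04 -1.0e+00]
dpos world mm [-3.9 -5.9 -8.8]  tool units [ 0.0062 -0.0126  0.0175]
rot units [0.0002 0.002  0.0128]  dpos units in final frame [ 0.006  -0.0127  0.0176]
```

View pics/s12c.png

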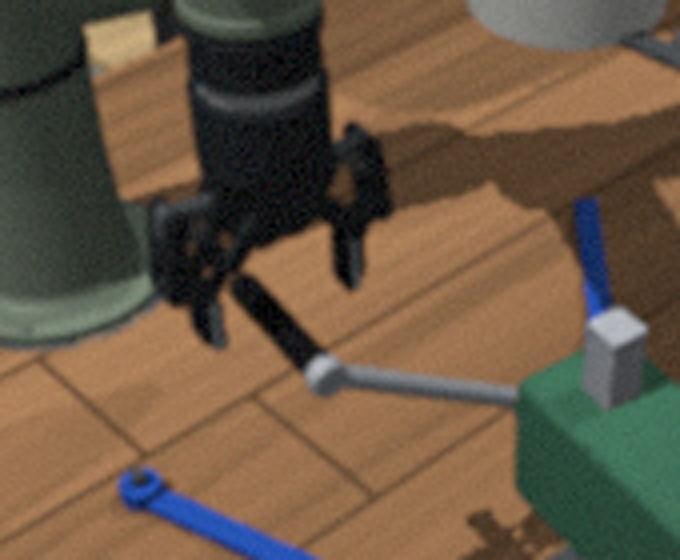

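>>> {"api": "jog_arm", "payload": {"motion": [{"delta_pos": [0.005,-0.012,0.01],"delta_rot": [0,0.002,0.012],"gripper": 100},{"delta_pos": [0,0,0.01],"delta_rot": [0,0,0],"gripper": 80},{"delta_pos": [0,0,0],"delta_rot": [0,0,0],"gripper": 60}]}}

```text
time_s: 18.45
ee_pos: [0.4867, -0.0978, 0.286]
tcp_rot: [0.003, 0.07, 0.998, -0.001]
force: [0.1, -0.3, 0.6]
finger_gap: 0.0524
```

Run:
```python
from h import *
plan([.484,-.097,.284],82)
b=snap('scene','s13.png')
A=cv2.resize(b[140:220,190:290,::-1],None,fx=7,fy=7,interpolation=cv2.INTER_CUBIC);cv2.imwrite('pics/s13c.png',A)
```

```text
t 18.45 pos [ 0.4867 -0.0978  0.286 ] gap 0.0524 F [ 0.1 -0.3  0.6] q6 -0.21
yaw_y 82.01 z [ 0.006  -0.0021 -1.    ]
dpos world mm [-2.7  0.8 -2. ]  tool units [0.0057 0.0008 0.0041]
rot units [-0.0011  0.0059  0.0002]  dpos units in final frame [0.0056 0.0008 0.0041]
```

View pics/s13c.png

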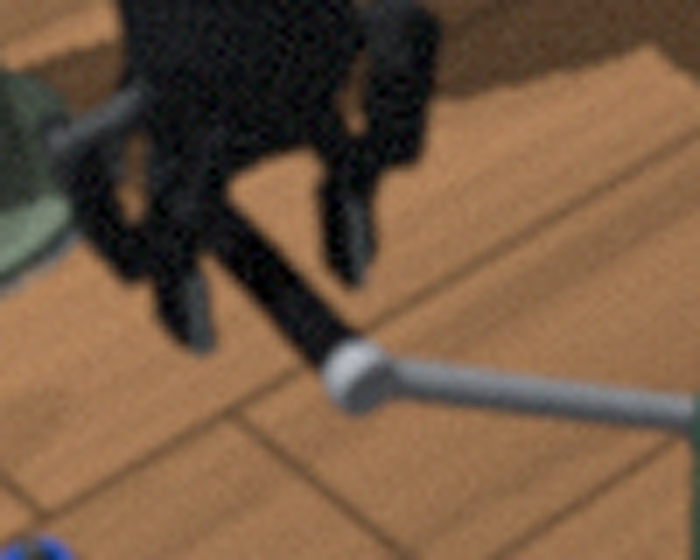

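Centred on the grip. I'll close on it.

>>> {"api": "jog_arm", "payload": {"motion": [{"delta_pos": [0,0,0.004],"delta_rot": [0,0.005,0],"gripper": 40},{"delta_pos": [0,0,0],"delta_rot": [0,0,0],"gripper": 20},{"delta_pos": [0,0,0],"delta_rot": [0,0,0],"gripper": 0},{"delta_pos": [0,0,0],"delta_rot": [0,0,0],"gripper": 0},{"delta_pos": [0,0,0],"delta_rot": [0,0,0],"gripper": 0}]}}

```text
time_s: 19.12
ee_pos: [0.4872, -0.0971, 0.2847]
tcp_rot: [0.001, 0.07, 0.998, 0.0]
force: [-0.1, 1.0, 0.5]
finger_gap: 0.0183
```

Run:
```python
from h import *
plan([.484,-.097,.284],82)
s=robot.read_state()
# arc targets: grip offset from pivot (press y,z)
th0=np.arctan2(.113,-.165)
ps=np.radians(-8);py=np.array([-np.sin(ps),np.cos(ps)])
for th in (.0,.1,.2,.3,.4,.5,.6,.7,.8,.9,.97,1.0):
    a=th0+th; y,z=.2*np.cos(a)+.165,.2*np.sin(a)-.113; print(th,'dy',round(y*1e3,1),'dz',round(z*1e3,1), 'world',(s['ee_pos'][:2]+py*y).round(4),(s['ee_pos'][2]+z).round(4))
```

```text
t 19.12 pos [ 0.4872 -0.0971  0.2847] gap 0.0183 F [-0.1  1.   0.5] q6 -0.21
yaw_y 82.02 z [ 0.0018  0.     -1.    ]
dpos world mm [-3.2  0.1 -0.7]  tool units [ 0.0063 -0.0007  0.0015]
rot units [0.0003 0.0017 0.0004]  dpos units in final frame [ 0.0063 -0.0007  0.0015]
0.0 dy -0.0 dz 0.0 world [ 0.4872 -0.0971] 0.2848
0.1 dy -10.5 dz -17.0 world [ 0.4857 -0.1074] 0.2677
0.2 dy -19.2 dz -35.0 world [ 0.4845 -0.1161] 0.2497
0.3 dy -26.0 dz -53.8 world [ 0.4835 -0.1229] 0.2309
0.4 dy -31.0 dz -73.2 world [ 0.4828 -0.1278] 0.2116
0.5 dy -34.0 dz -92.9 world [ 0.4824 -0.1307] 0.1918
0.6 dy -35.0 dz -112.9 world [ 0.4823 -0.1317] 0.1718
0.7 dy -34.0 dz -132.9 world [ 0.4824 -0.1307] 0.1519
0.8 dy -31.0 dz -152.6 world [ 0.4828 -0.1278] 0.1321
0.9 dy -26.1 dz -172.0 world [ 0.4835 -0.1229] 0.1127
0.97 dy -21.5 dz -185.2 world [ 0.4842 -0.1184] 0.0995
1.0 dy -19.2 dz -190.8 world [ 0.4845 -0.1161] 0.094
```

>>> {"api": "jog_arm", "payload": {"motion": [{"delta_pos": [0,-0.021,0.034],"delta_rot": [0,0,0],"gripper": 0},{"delta_pos": [0,-0.018,0.036],"delta_rot": [0,0,0],"gripper": 0},{"delta_pos": [0,-0.014,0.038],"delta_rot": [0,0,0],"gripper": 0},{"delta_pos": [0,-0.01,0.039],"delta_rot": [0,0,0],"gripper": 0}]}}

```text
time_s: 19.62
ee_pos: [0.483, -0.1264, 0.2136]
tcp_rot: [0.003, 0.069, 0.998, 0.003]
force: [-1.9, 1.4, 8.9]
finger_gap: 0.0181
```

```bash
cat >> h.py <<'E'
def lev():
    s=robot.read_state(); p=np.array(s['ee_pos']); d=p-np.array([.4872,-.0971,.2848]); ps=np.radians(-8)
    dx=d[:2]@[np.cos(ps),np.sin(ps)]; dy=d[:2]@[-np.sin(ps),np.cos(ps)]; y=-.165+dy; z=.113+d[2]
    th=np.arctan2(z,y); th=(th if th>0 else th+2*np.pi)-np.arctan2(.113,-.165)
    print('theta',th.round(3),'r',np.hypot(y,z).round(4),'dx',dx.round(4),'dy',dy.round(4),'dz',d[2].round(4))
    a=np.arctan2(.113,-.165)
    for t in (.05,.1,.15,.2,.3,.4,-.1,-.2,-.3,-.4):
        Y=.2*np.cos(a+th+t)-y; Z=.2*np.sin(a+th+t)-z; print(t,'tool y',(Y/.5).round(4),'tool z',(-Z/.5).round(4))
E
python3 -c "
from h import *
plan([.484,-.12,.2],82); lev()"
```

```text
t 19.62 pos [ 0.483  -0.1264  0.2136] gap 0.0181 F [-1.9  1.4  8.9] q6 -0.27
yaw_y 82.04 z [ 0.0062  0.0052 -1.    ]
dpos world mm [  1.    6.4 -13.6]  tool units [-0.0001  0.0127  0.0272]
rot units [0.0057 0.0052 0.0007]  dpos units in final frame [-0.0002  0.0129  0.0271]
theta 0.389 r 0.199 dx -0.0001 dy -0.0296 dz -0.0712
0.05 tool y -0.0057 tool z 0.0192
0.1 tool y -0.0084 tool z 0.039
0.15 tool y -0.0101 tool z 0.059
0.2 tool y -0.0108 tool z 0.079
0.3 tool y -0.0093 tool z 0.1189
0.4 tool y -0.0038 tool z 0.1585
-0.1 tool y 0.0084 tool z -0.039
-0.2 tool y 0.0225 tool z -0.0764
-0.3 tool y 0.0403 tool z -0.1122
-0.4 tool y 0.0616 tool z -0.1461
```

>>> {"api": "jog_arm", "payload": {"motion": [{"delta_pos": [0,-0.008,0.039],"delta_rot": [0.005,0.005,0],"gripper": 0},{"delta_pos": [0,-0.002,0.04],"delta_rot": [0,0,0],"gripper": 0},{"delta_pos": [0,0.001,0.04],"delta_rot": [0,0,0],"gripper": 0}]}}

```text
time_s: 20.0
ee_pos: [0.4822, -0.1313, 0.1551]
tcp_rot: [0.001, 0.07, 0.998, 0.001]
force: [-1.6, 2.1, 8.0]
finger_gap: 0.018
```

```bash
python3 -c "
from h import *
plan([.484,-.12,.2],82); lev()"
```

```text
t 20.0 pos [ 0.4822 -0.1313  0.1551] gap 0.018 F [-1.6  2.1  8. ] q6 -0.27
yaw_y 81.92 z [ 1.9e-03  9.0e-04 -1.0e+00]
dpos world mm [ 1.8 11.3 44.9]  tool units [-0.0006  0.0229 -0.0897]
rot units [ 0.0011  0.0017 -0.0013]  dpos units in final frame [-0.0005  0.0228 -0.0897]
theta 0.684 r 0.2002 dx -0.0002 dy -0.0345 dz -0.1297
0.05 tool y 0.0026 tool z 0.0198
0.1 tool y 0.0058 tool z 0.0396
0.15 tool y 0.0099 tool z 0.0592
0.2 tool y 0.015 tool z 0.0785
0.3 tool y 0.0281 tool z 0.1163
0.4 tool y 0.0449 tool z 0.1526
-0.1 tool y -0.0009 tool z -0.04
-0.2 tool y 0.0018 tool z -0.0799
-0.3 tool y 0.0084 tool z -0.1193
-0.4 tool y 0.019 tool z -0.1579
```

Now pressing, in smaller steps.

>>> {"api": "jog_arm", "payload": {"motion": [{"delta_pos": [0,0.003,0.02],"delta_rot": [0,0,0],"gripper": 0},{"delta_pos": [0,0.003,0.02],"delta_rot": [0,0,0],"gripper": 0},{"delta_pos": [0,0.004,0.02],"delta_rot": [0,0,0],"gripper": 0},{"delta_pos": [0,0.005,0.02],"delta_rot": [0,0,0],"gripper": 0}]}}

```text
time_s: 20.5
ee_pos: [0.483, -0.1264, 0.1182]
tcp_rot: [0.002, 0.072, 0.997, -0.002]
force: [-7.4, -0.8, 16.4]
finger_gap: 0.018
```

```bash
python3 -c "
from h import *
plan([.484,-.12,.2],82); lev()"
```

```text
t 20.5 pos [ 0.483  -0.1264  0.1182] gap 0.018 F [-7.4 -0.8 16.4] q6 -0.26
yaw_y 81.73 z [ 0.003  -0.0039 -1.    ]
dpos world mm [ 1.   6.4 81.8]  tool units [-0.0007  0.0124 -0.1636]
rot units [-0.0033  0.0033 -0.0044]  dpos units in final frame [-1.000e-04  1.290e-02 -1.636e-01]
theta 0.869 r 0.2018 dx -0.0001 dy -0.0296 dz -0.1666
0.05 tool y 0.0093 tool z 0.0182
0.1 tool y 0.0161 tool z 0.037
0.15 tool y 0.0237 tool z 0.0555
0.2 tool y 0.0323 tool z 0.0735
0.3 tool y 0.0522 tool z 0.1082
0.4 tool y 0.0753 tool z 0.1408
-0.1 tool y -0.0051 tool z -0.04
-0.2 tool y -0.0099 tool z -0.0797
-0.3 tool y -0.0106 tool z -0.1197
-0.4 tool y -0.0074 tool z -0.1595
```

>>> {"api": "jog_arm", "payload": {"motion": [{"delta_pos": [0,0.008,0.018],"delta_rot": [0,0,0],"gripper": 0},{"delta_pos": [0,0.007,0.018],"delta_rot": [0,0,0],"gripper": 0},{"delta_pos": [0,0.006,0.014],"delta_rot": [0,0,0],"gripper": 0}]}}

```text
time_s: 20.88
ee_pos: [0.4839, -0.121, 0.0972]
tcp_rot: [0.002, 0.074, 0.997, -0.008]
force: [-6.8, -2.1, 16.4]
finger_gap: 0.0185
```

```bash
python3 -c "
from h import *
plan([.484,-.12,.2],82); lev()
b=snap('scene','s14.png')
A=cv2.resize(b[130:290,190:370,::-1],None,fx=4,fy=4,interpolation=cv2.INTER_CUBIC);cv2.imwrite('pics/s14c.png',A[:600,:800])"
```

```text
t 20.88 pos [ 0.4839 -0.121   0.0972] gap 0.0185 F [-6.8 -2.1 16.4] q6 -0.24
yaw_y 81.53 z [ 0.0024 -0.0152 -0.9999]
dpos world mm [1.000e-01 1.000e+00 1.028e+02]  tool units [-0.0008 -0.0011 -0.2056]
rot units [-0.0141  0.0043 -0.0078]  dpos units in final frame [ 1.000e-04  2.000e-03 -2.056e-01]
theta 0.976 r 0.2033 dx 0.0001 dy -0.0241 dz -0.1876
0.05 tool y 0.0139 tool z 0.016
0.1 tool y 0.0226 tool z 0.034
0.15 tool y 0.0322 tool z 0.0516
0.2 tool y 0.0427 tool z 0.0686
0.3 tool y 0.0661 tool z 0.101
0.4 tool y 0.0926 tool z 0.1309
-0.1 tool y -0.0067 tool z -0.0403
-0.2 tool y -0.0156 tool z -0.0793
-0.3 tool y -0.0206 tool z -0.1189
-0.4 tool y -0.0217 tool z -0.1589
```

View pics/s14c.png

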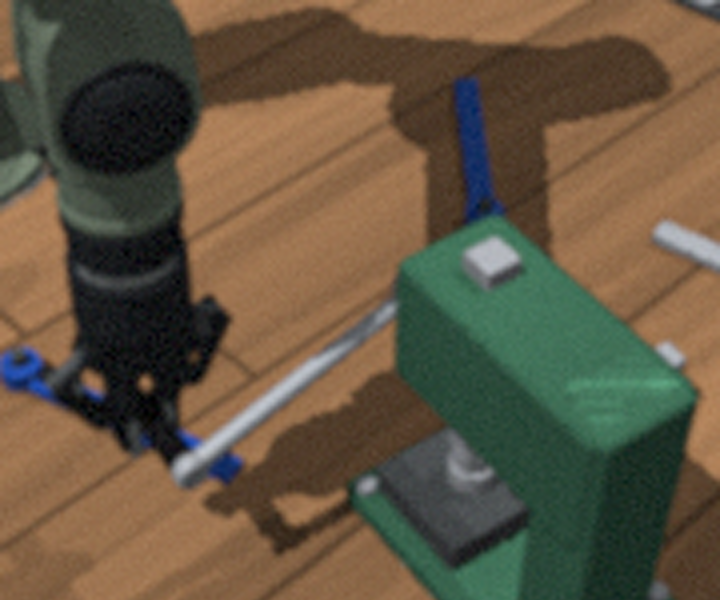

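>>> {"api": "jog_arm", "payload": {"motion": [{"delta_pos": [0,0.006,0.014],"delta_rot": [-0.005,0,0],"gripper": 0},{"delta_pos": [0,0.006,0.014],"delta_rot": [-0.005,0,0],"gripper": 0}]}}

```text
time_s: 21.18
ee_pos: [0.4846, -0.1173, 0.0868]
tcp_rot: [0.003, 0.074, 0.997, -0.005]
force: [-15.7, 0.5, 49.6]
finger_gap: 0.0181
```

```bash
python3 -c "
from h import *
plan([.484,-.12,.2],82); lev()"|grep -v tool\ y
```

```text
t 21.18 pos [ 0.4846 -0.1173  0.0868] gap 0.0181 F [-15.7   0.5  49.6] q6 -0.23
yaw_y 81.46 z [ 0.0044 -0.0102 -0.9999]
dpos world mm [ -0.6  -2.7 113.2]  tool units [-0.0009 -0.0077 -0.2264]
rot units [-0.009   0.0055 -0.009 ]  dpos units in final frame [ 0.0004 -0.0055 -0.2265]
theta 1.031 r 0.2039 dx 0.0002 dy -0.0204 dz -0.198
```

>>> {"api": "jog_arm", "payload": {"motion": [{"delta_pos": [0,0,0.004],"delta_rot": [0,0,0],"gripper": 0},{"delta_pos": [0,0,0],"delta_rot": [0,0,0],"gripper": 0}]}}

```text
time_s: 21.42
ee_pos: [0.4844, -0.1185, 0.0897]
tcp_rot: [0.003, 0.075, 0.997, -0.007]
force: [-5.3, -0.2, 8.4]
finger_gap: 0.018
```

```bash
python3 -c "
from h import *
plan([.484,-.12,.2],82); lev()
b=snap('scene','s15.png')
A=cv2.resize(b[225:275,275:335,::-1],None,fx=12,fy=12,interpolation=cv2.INTER_CUBIC);cv2.imwrite('pics/s15c.png',A[:600,:800])"|grep -v tool\ y
```

```text
t 21.43 pos [ 0.4844 -0.1185  0.0897] gap 0.018 F [-5.3 -0.2  8.4] q6 -0.23
yaw_y 81.44 z [ 0.0056 -0.0138 -0.9999]
dpos world mm [ -0.4  -1.5 110.3]  tool units [-0.0014 -0.006  -0.2205]
rot units [-0.0123  0.0072 -0.0093]  dpos units in final frame [ 0.0003 -0.0031 -0.2206]
theta 1.015 r 0.2038 dx 0.0002 dy -0.0216 dz -0.1951
```

View pics/s15c.png

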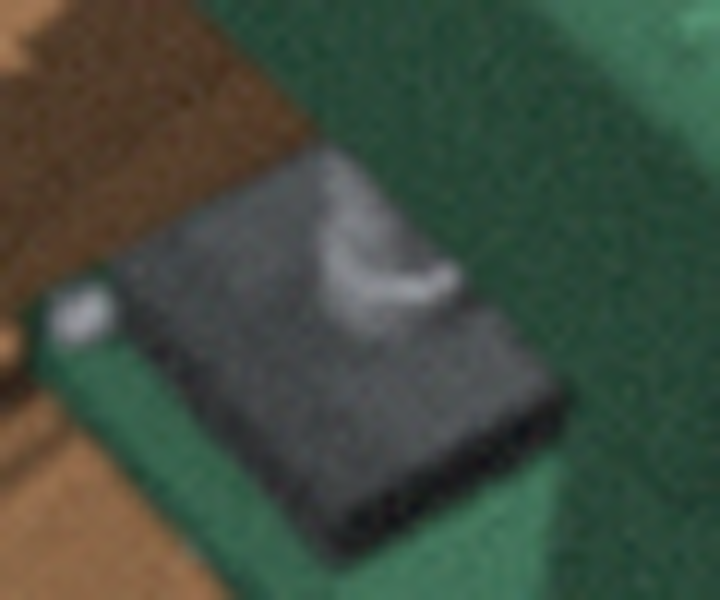

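>>> {"api": "jog_arm", "payload": {"motion": [{"delta_pos": [0,-0.003,-0.012],"delta_rot": [-0.005,0,0],"gripper": 0},{"delta_pos": [0,-0.005,-0.016],"delta_rot": [-0.005,0,0],"gripper": 0},{"delta_pos": [0,-0.005,-0.019],"delta_rot": [0,0,0],"gripper": 0},{"delta_pos": [0,-0.004,-0.019],"delta_rot": [0,0,0],"gripper": 0},{"delta_pos": [0,-0.003,-0.02],"delta_rot": [0,0,0],"gripper": 0},{"delta_pos": [0,-0.002,-0.02],"delta_rot": [0,0,0],"gripper": 0}]}}

```text
time_s: 22.22
ee_pos: [0.4825, -0.1311, 0.147]
tcp_rot: [0.004, 0.074, 0.997, -0.003]
force: [0.4, 1.3, 3.9]
finger_gap: 0.0181
```

```bash
python3 -c "
from h import *
plan([.484,-.12,.2],82); lev()"
```

```text
t 22.23 pos [ 0.4825 -0.1311  0.147 ] gap 0.0181 F [0.4 1.3 3.9] q6 -0.26
yaw_y 81.49 z [ 0.0078 -0.0068 -0.9999]
dpos world mm [ 1.5 11.1 53. ]  tool units [-0.0006  0.0218 -0.1061]
rot units [-0.0053  0.0083 -0.0085]  dpos units in final frame [ 0.0002  0.0224 -0.106 ]
theta 0.724 r 0.2009 dx 0.0001 dy -0.0343 dz -0.1378
0.05 tool y 0.0047 tool z 0.0196
0.1 tool y 0.0086 tool z 0.0392
0.15 tool y 0.0135 tool z 0.0586
0.2 tool y 0.0194 tool z 0.0777
0.3 tool y 0.034 tool z 0.1149
0.4 tool y 0.0523 tool z 0.1505
-0.1 tool y -0.0012 tool z -0.0401
-0.2 tool y -0.0002 tool z -0.0801
-0.3 tool y 0.0049 tool z -0.1197
-0.4 tool y 0.0138 tool z -0.1587
```

>>> {"api": "jog_arm", "payload": {"motion": [{"delta_pos": [0,-0.001,-0.02],"delta_rot": [-0.005,0.005,-0.005],"gripper": 0},{"delta_pos": [0,0,-0.02],"delta_rot": [0,0,0],"gripper": 0},{"delta_pos": [0,0,-0.02],"delta_rot": [0,0,0],"gripper": 0},{"delta_pos": [0,0.001,-0.02],"delta_rot": [0,0,0],"gripper": 0},{"delta_pos": [0,0.002,-0.02],"delta_rot": [0,0,0],"gripper": 0},{"delta_pos": [0,0.003,-0.02],"delta_rot": [0,0,0],"gripper": 0},{"delta_pos": [0,0.004,-0.02],"delta_rot": [0,0,0],"gripper": 0}]}}

```text
time_s: 23.1
ee_pos: [0.4833, -0.1243, 0.2213]
tcp_rot: [0.002, 0.071, 0.997, 0.002]
force: [2.2, 4.9, -2.8]
finger_gap: 0.0178
```

```bash
python3 -c "
from h import *
plan([.4872,-.0971,.2848],82); lev()"
```

```text
t 23.1 pos [ 0.4833 -0.1243  0.2213] gap 0.0178 F [ 2.2  4.9 -2.8] q6 -0.26
yaw_y 81.85 z [ 0.004   0.0043 -1.    ]
dpos world mm [ 3.9 27.2 63.5]  tool units [-0.0004  0.0556 -0.1268]
rot units [ 0.0046  0.0032 -0.0024]  dpos units in final frame [-1.000e-04  5.500e-02 -1.271e-01]
theta 0.349 r 0.1988 dx -0.0 dy -0.0275 dz -0.0635
0.05 tool y -0.0069 tool z 0.0189
0.1 tool y -0.0104 tool z 0.0386
0.15 tool y -0.0129 tool z 0.0584
0.2 tool y -0.0145 tool z 0.0783
0.3 tool y -0.0145 tool z 0.1183
0.4 tool y -0.0106 tool z 0.1581
-0.1 tool y 0.0095 tool z -0.0388
-0.2 tool y 0.0251 tool z -0.0756
-0.3 tool y 0.0443 tool z -0.1107
-0.4 tool y 0.0669 tool z -0.1436
```

>>> {"api": "jog_arm", "payload": {"motion": [{"delta_pos": [0,0.005,-0.019],"delta_rot": [0.003,0.003,0],"gripper": 0},{"delta_pos": [0,0.006,-0.019],"delta_rot": [0,0,0],"gripper": 0},{"delta_pos": [0,0.007,-0.018],"delta_rot": [0,0,0],"gripper": 0},{"delta_pos": [0,0.008,-0.018],"delta_rot": [0,0,0],"gripper": 0},{"delta_pos": [0,0.009,-0.018],"delta_rot": [0,0,0],"gripper": 0}]}}

```text
time_s: 23.72
ee_pos: [0.486, -0.1051, 0.2699]
tcp_rot: [-0.0, 0.071, 0.997, 0.002]
force: [2.8, 5.3, -5.0]
finger_gap: 0.0179
```

```bash
python3 -c "
from h import *
plan([.4872,-.0971,.2848],82); lev()"|grep -v tool\ y
```

```text
t 23.73 pos [ 0.486  -0.1051  0.2699] gap 0.0179 F [ 2.8  5.3 -5. ] q6 -0.22
yaw_y 81.88 z [ 2.0e-04  3.6e-03 -1.0e+00]
dpos world mm [ 1.2  8.  14.9]  tool units [-0.      0.0162 -0.0297]
rot units [ 0.0034 -0.0003 -0.002 ]  dpos units in final frame [-0.0001  0.0161 -0.0298]
theta 0.085 r 0.1989 dx -0.0 dy -0.0081 dz -0.0149
```

>>> {"api": "jog_arm", "payload": {"motion": [{"delta_pos": [0,0.008,-0.014],"delta_rot": [0,0,0],"gripper": 0},{"delta_pos": [0,0.008,-0.014],"delta_rot": [0,0,0],"gripper": 0}]}}

```text
time_s: 23.98
ee_pos: [0.4872, -0.0965, 0.2845]
tcp_rot: [-0.0, 0.071, 0.997, 0.002]
force: [6.7, -4.2, -28.1]
finger_gap: 0.0181
```

```bash
python3 -c "
from h import *
plan([.4872,-.0971,.2848],82); lev()"|grep -v tool\ y
```

```text
t 23.98 pos [ 0.4872 -0.0965  0.2845] gap 0.0181 F [  6.7  -4.2 -28.1] q6 -0.2
yaw_y 81.89 z [-1.0e-04  3.8e-03 -1.0e+00]
dpos world mm [-0.  -0.6  0.3]  tool units [-0.0001 -0.0011 -0.0006]
rot units [ 0.0035 -0.0006 -0.0019]  dpos units in final frame [-0.0001 -0.0011 -0.0006]
theta -0.0 r 0.1994 dx -0.0001 dy 0.0006 dz -0.0003
```

>>> {"api": "jog_arm", "payload": {"motion": [{"delta_pos": [0,0,0],"delta_rot": [0,0,0],"gripper": 0},{"delta_pos": [0,0,0],"delta_rot": [0,0,0],"gripper": 20},{"delta_pos": [0,0,0],"delta_rot": [0,0,0],"gripper": 40},{"delta_pos": [0,0,0],"delta_rot": [0,0,0],"gripper": 70},{"delta_pos": [0,0,0],"delta_rot": [0,0,0],"gripper": 100},{"delta_pos": [0,0,0],"delta_rot": [0,0,0],"gripper": 100}]}}

```text
time_s: 24.72
ee_pos: [0.4869, -0.0981, 0.2858]
tcp_rot: [-0.0, 0.071, 0.997, 0.0]
force: [0.1, -0.7, 0.6]
finger_gap: 0.085
```

```bash
python3 -c "
from h import *
plan([.4872,-.0971,.2848],82)
b=snap('scene','s16.png')
A=cv2.resize(b[130:290,190:370,::-1],None,fx=4,fy=4,interpolation=cv2.INTER_CUBIC);cv2.imwrite('pics/s16c.png',A[:600,:800])"
```

```text
t 24.73 pos [ 0.4869 -0.0981  0.2858] gap 0.085 F [ 0.1 -0.7  0.6] q6 -0.2
yaw_y 81.81 z [-3.e-04  5.e-04 -1.e+00]
dpos world mm [ 0.3  1.  -1. ]  tool units [-0.0004  0.0021  0.0019]
rot units [ 0.0004 -0.0004 -0.0031]  dpos units in final frame [-0.0004  0.0021  0.0019]
```

View pics/s16c.png

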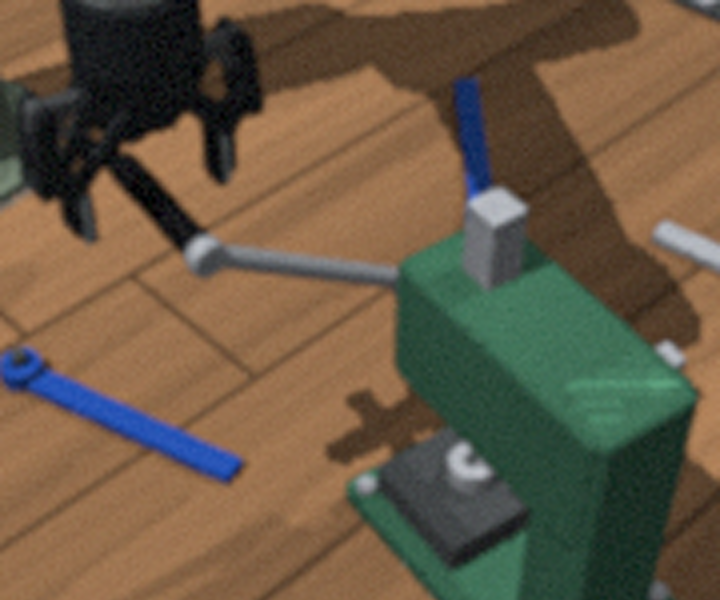

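Lever home and released. I'll retreat upward and check the result.

>>> {"api": "jog_arm", "payload": {"motion": [{"delta_pos": [0,0,-0.06],"delta_rot": [0,0,0],"gripper": 100},{"delta_pos": [0,0,-0.1],"delta_rot": [0,0,0],"gripper": 100},{"delta_pos": [0,0,-0.1],"delta_rot": [0,0,0],"gripper": 100},{"delta_pos": [0,0,0],"delta_rot": [0,0,0],"gripper": 100},{"delta_pos": [0,0,0],"delta_rot": [0,0,0],"gripper": 100}]}}

```text
time_s: 25.4
ee_pos: [0.4861, -0.0981, 0.4183]
tcp_rot: [-0.001, 0.071, 0.997, 0.0]
force: [0.3, -0.1, -0.3]
finger_gap: 0.0853
```

```bash
python3 -c "
from ov import *
plan([.4872,-.0971,.2848],82)
b=snap('scene','s17.png');a=snap('top','t17.png')
ov('pics/s17.png','pics/ov17.png')
A=cv2.resize(a[130:240,120:330,::-1],None,fx=3.8,fy=3.8,interpolation=cv2.INTER_CUBIC);cv2.imwrite('pics/t17c.png',A)
for n in ['link_grip','lever_grip','paint_tin','hammer','finished_link']:
  for c in('top','scene',):
   for d in robot.tip_of(n,c)[:3]:
    w=c2w(c,d['centre']); print(c,n,round(d['confidence'],2),w.round(4))
"
```

```text
t 25.4 pos [ 0.4861 -0.0981  0.4183] gap 0.0853 F [ 0.3 -0.1 -0.3] q6 -0.21
yaw_y 81.81 z [-2.6e-03  9.0e-04 -1.0e+00]
dpos world mm [   1.1    1.  -133.5]  tool units [-0.0025  0.0021  0.267 ]
rot units [ 0.0005 -0.0025 -0.0032]  dpos units in final frame [-0.0018  0.0022  0.267 ]
top link_grip 0.76 [0.6477 0.1789 0.0563]
top link_grip 0.61 [0.3187 0.3823 0.0066]
top link_grip 0.57 [ 0.4162 -0.0687  0.0051]
scene link_grip 0.92 [ 0.4168 -0.0689  0.0047]
scene link_grip 0.62 [0.3219 0.3825 0.0063]
top lever_grip 0.6 [0.6276 0.4083 0.0015]
scene lever_grip 0.71 [ 0.4892 -0.0914  0.3058]
top paint_tin 0.72 [ 0.7211 -0.2675 -0.    ]
top paint_tin 0.47 [0.5125 0.065  0.1916]
scene paint_tin 0.62 [ 7.265e-01 -2.625e-01  7.000e-04]
scene paint_tin 0.2 [0.6308 0.0464 0.0511]
top hammer 0.65 [ 0.6    -0.4499  0.0013]
scene hammer 0.73 [ 6.037e-01 -4.490e-01  1.000e-04]
scene hammer 0.43 [ 0.486  -0.0938  0.3053]
top finished_link 0.63 [ 6.280e-01  4.066e-01 -5.000e-04]
scene finished_link 0.84 [6.265e-01 4.087e-01 2.000e-04]
```

View pics/ov17.png

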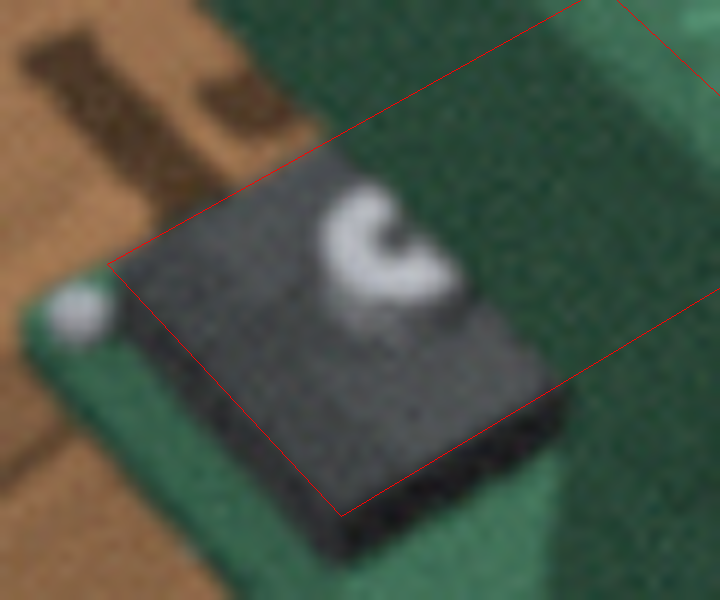

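View pics/t17c.png

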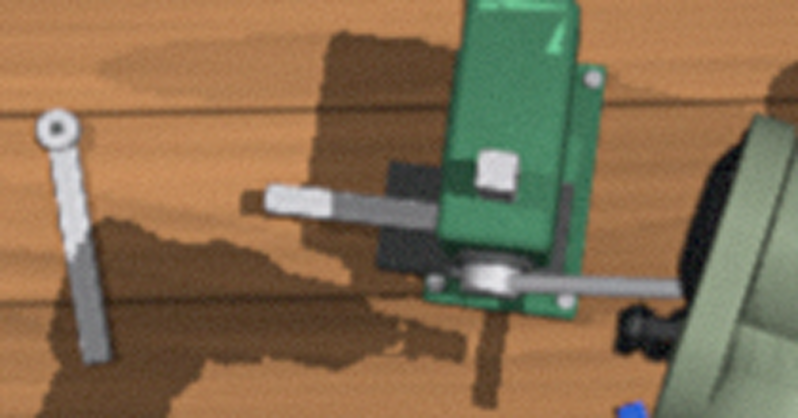

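```bash
python3 -c "
from h import *
st(); print(robot.sign_off())"
```

```text
{'time_s': 26.0, 'qpos': [-0.348, 0.1729, 0.077, 1.4772, -0.0, -0.205], 'ee_pos': [0.4862, -0.0981, 0.4189], 'tcp_rot': [-0.0011, 0.0714, 0.9974, 0.0003], 'force': [0.6758, -0.4166, 0.4446], 'finger_gap': 0.0853}
the job is handed in; nothing more can be done
None
```

The link is pressed and lying in the press with the lever back home; I handed the job in at 26.0 s. The sign-off gave no verdict.

I picked up the steel link with the proud pin by its bar and laid it on the bed with its tail towards +y. I then gripped the lever and pulled it down until it went hard. The force read about 16 N while the pin was being pressed and about 50 N at the stop. The lever came back up in small steps at about 0.4 rad/s, estimated from the tool's motion, and I let go only once it was against its home stop.

**What the last checks showed:**
- **Link position:** before pressing, the overhead picture put the eye within about 3 mm of the ram's axis. Afterwards the link's tail had not visibly moved and the bar looked flat on the bed.
- **Lever:** it stayed up at its home position after I released it.
- **Bystanders:** the finished link, tin and hammer were found within about 7 mm of where they started, close to the detector's error.
- **Gripper:** it ended open, about 13 cm above the lever, reading no contact force.

**What was uncertain:**
- **Pin depth:** I could not measure it directly. I inferred it from the hard stop, the ram seen sitting on the eye, and the smaller dark spot in the eye afterwards.
- **Lever angle at the stop:** my estimate came out at about 1.03 rad instead of the expected 0.97, probably because the grip slipped a few millimetres in the fingers.
- **Cameras:** the overhead camera and the robot's own coordinates disagreed by about 3 mm.
- **Detector:** a few reports were wrong, such as the lever pivot placed on the link, and I ignored them.

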